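# Set up a camshaft run-out check

### The arm

A 6-joint arm with a two-finger parallel gripper is mounted at the origin on the work surface. World frame = base frame: x ahead of the robot, y to its left, z up, the work surface at z = 0. Lengths are in m, angles in degrees, forces in N, time in s.
With the tool pointing down it reaches from about 0.35 to 0.975 m from the base axis. Payload 4.9 kg.
Tool frame: the origin (TCP) lies at the very end of the fingers, on their centre line; the grasp point (between the pads) lies 19 mm behind it; z points along the fingers, y is the line along which they close (so a half turn about z gives the same grasp; the last joint's range is limited). The gripper opens to 85 mm and grips with 20 to 120 N. Pads are 22 mm wide; open, the fingers measure 114 mm over their backs; the gripper's body (76 mm by 85 mm) begins 54 mm behind the grasp point. The pads swing forward as they close: fully open they stand 13 mm farther back than shut.
Start: joints at [65.26, 3.019, 92.412, -0, 84.569, -6.818], TCP at [0.192, 0.595, 0.205] pointing down, gripper open.
Joint ranges: [-172.51, 172.51], [-57.92, 126.97], [3.15, 148.05], [-58.71, 238.71], [5.1, 150.11], [-179.66, 179.66]. Speed limits (degrees/s): [147.25, 147.25, 180, 180, 180, 180].

### API

Orientations are given as [roll, pitch, yaw] about the fixed x, y, z axes, in that order (R = Rz(yaw) Ry(pitch) Rx(roll)).
In Python, from plant import robot, eyes, hand_in gives the robot as it stands.
- The arm moves only by the tool play_rows, never from a script. Its argument "series" is a list of rows, each a list of 6 numbers: the shift along the tool's x, y, z normalised to -1 to 1, where 1 is 10 cm, then the turn, a rotation vector about the tool's x, y, z normalised to -1 to 1, where 1 is pi rad. In form: [[dx, dy, dz, ax, ay, az], ...]. A call has 1 to 10 rows; each row is the pose to reach, as a shift and turn from the pose commanded when the call began, along the tool's axes at that moment, turning the shorter way round; what a row does not reach only later rows make up. A row lasts 1/10 s, in which the tool goes at most 50 mm and 8.59 degrees, less where a joint would pass 70% of its speed; a pose out of reach is approached as far as the arm can. A call with a number of a shift or a turn outside -1 to 1 is refused whole. A call with a gripper value outside its range is refused whole. "claw" is the closure, from 0 (fully open) to 1 (shut), set as the call begins (left out, the last holds). The fingers move at their own pace and stop on an object; "grip_force" is the grip in N (left out, the last holds). Time passes only in rows, so rows that repeat a pose let the fingers close. It gives the time, the measured TCP pose, the force, the opening and the grip force at its end, in the units of the state.
- robot.observe(): the state, without advancing time (a new reading comes with each control period).
- eyes.read_camera(name): name is "side" or "top" or "wrist"; returns a dict with "frame" (480x640x3 uint8, red, green, blue), "fx", "fy", "cx", "cy" (pixels), "cam_to_world" (4x4, takes a point from camera to world coordinates); the wrist camera has in their place "hand_eye" (4x4, takes a point from camera to tool coordinates, whose origin is the TCP and whose axes are the flange's). Camera axes: x right, y down, z forward; pixel columns grow to the right and rows downward; lengths in m; the calibration is good to about 2 mm. A picture is of the moment at which its call begins: read the wrist's pose just before it. There is no depth.
- hand_in(): hands the job in; it is judged then, once.
The state is a dict: "time": time; "joint_pos": joint angles; "joint_velocities": joint speeds; "joint_efforts": joint torques, N m; "eef_pos": TCP position; "ee_rot": TCP orientation; "ft_force": force on the tool from outside, world axes, zero at the start; "ft_torque": the same for the moment, N m; "grip_width": opening from 0.0 (shut) to 1.0 (fully open); "finger_force": force on a finger pad.
Only numpy, scipy, OpenCV 4.12 (cv2) and the standard library are available. Lean on these libraries where they do the work, as an engineer would, in place of code of your own. Each camera call takes 0.05 s, during which the arm holds its last target. There are 200 camera calls.

### The job

Set the camshaft up for a run-out check on the granite plate. Stand the two equal small V-blocks on the plate and lay the camshaft in them by its two end journals: in the middle of the plate, along its long direction, with the flanged end on the left as the robot sees it. Then stand the dial gauge on the plate behind the shaft (the side away from the robot), with its plunger pressing on the crown of the middle journal; leave the big V-block, the bottle and the case where they are.

Things in the scene. Friction and masses are not known exactly. Their poses are not given: they have to be found in the camera images.
- plate: granite surface plate lying on the bench, fixed, a flat grey slab 200 x 300 x 40 mm. Origin at the centre of its underside (top 40 mm above); its y axis runs along the long side and points to the robot's left, its x axis points away from the robot.
- cradle: fixed wooden rest in which the camshaft lies at the start: base 200 x 70 x 12 mm and two uprights 16 x 60 x 47 mm with V notches, 75 mm either side of the middle. Origin at the centre of its underside, x along the camshaft.
- camshaft: steel camshaft, 237 mm long, 0.75 kg, balanced at its origin: on the axis, middle of the middle journal. x runs along it to the flanged end (flange 44 mm across at x = 107 to 115 mm). Three bright 30 mm journals, 24 mm wide, at x = -75, 0, 75 mm; lobes between stay below journal radius; dark gear at the other end. Any roll. Axis 50 mm above the bench at the start. Grip across the middle journal.
- vblock_a: one of two equal small steel V-blocks, 50 mm wide (y) x 30 mm long (x) x 40 mm high, 0.4 kg; 90 degree V along x, open upward (36 mm wide, root 22 mm above the underside). Origin at the centre of its underside, z up. A 30 mm journal lying in it has its axis 43 mm and its crown 58 mm above the underside. Grip by the side faces 50 mm apart.
- vblock_b: the other of the two equal small V-blocks, the same in every way as vblock_a; either may go at either end of the camshaft.
- big_vblock: a single bigger steel V-block 70 (y) x 50 (x) x 66 mm high, not needed; leave it alone. Origin at the centre of its underside.
- gauge: dial gauge on a column stand, 0.76 kg, 170 mm high. Origin at the underside, below the column's axis. Foot x -16 to 34, y -20 to 20 mm, 40 mm high. Square column 16 x 16 mm, faces along x and y; grip it above 135 mm (balanced there). At 100 mm height an arm to -x carries the 42 mm dial, face to -x, at x = -43 to -59 mm, up to 121 mm high.
- plunger: the gauge's sprung plunger, sliding vertically through the dial at x = -50, y = 0 mm of the gauge. Origin at the bottom of its 6 mm ball tip: 55 mm above the gauge's underside when free, rising up to 9 mm as pressed (0.5 to 1.8 N). Its cap shows above the dial, to 131 mm. With gauge and V-blocks on one plane the crown of the middle journal presses it in about 3 mm.
- oil_bottle: black plastic oil bottle, 64 mm across, 170 mm high, standing; leave it alone. Origin at the centre of its underside.
- case: flat aluminium case 70 x 120 x 30 mm; leave it alone. Origin at the centre of its underside.
Not all that is in view belongs to the job. What is shaped like the vblock_a but orange, red or turquoise is not meant.

How it is judged (in metres and radians):
On the way, in this order (a step that is already met when the one before it is completed fails the run):
1. both small V-blocks stand upright on the plate, let go, a journal spacing apart (z of vblock_a in the frame of plate between 0.036 and 0.044 m and angle between each of vblock_a, vblock_b's own z axis and vertical below 0.06 rad and linear speed of each of vblock_a, vblock_b below 0.02 m/s and z of vblock_b in the frame of plate between 0.036 and 0.044 m and horizontal distance between vblock_a and vblock_b between 0.125 and 0.175 m and contact force between each of vblock_a, vblock_b and the fingers below 0.05 N), for 0.2 s.
2. the camshaft lies in the V-blocks by its end journals, flange to the left, in the middle of the plate, let go (z of vblock_a in the frame of plate between 0.036 and 0.044 m and angle between each of vblock_a, vblock_b's own z axis and vertical below 0.06 rad and linear speed of each of vblock_a, vblock_b, camshaft below 0.02 m/s and z of vblock_b in the frame of plate between 0.036 and 0.044 m and ((x of vblock_a in the frame of camshaft between 0.063 and 0.087 m and x of vblock_b in the frame of camshaft between -0.087 and -0.063 m and y of vblock_a in the frame of plate above 0.03 m and y of vblock_b in the frame of plate below -0.03 m) or (x of vblock_b in the frame of camshaft between 0.063 and 0.087 m and x of vblock_a in the frame of camshaft between -0.087 and -0.063 m and y of vblock_b in the frame of plate above 0.03 m and y of vblock_a in the frame of plate below -0.03 m)) and z of camshaft in the frame of plate between 0.08 and 0.0865 m and angle between camshaft's own x axis and vertical between 1.53 and 1.61 rad and x of camshaft in the frame of plate between -0.015 and 0.015 m and y of camshaft in the frame of plate between -0.015 and 0.015 m and angle between the x axis of camshaft and the y axis of plate, either way round below 0.15 rad and contact force between camshaft and the fingers below 0.05 N), for 0.2 s.
3. the gauge stands on the plate behind the shaft, plunger pressed in by the middle journal (z of gauge in the frame of plate between 0.036 and 0.044 m and angle between gauge's own z axis and vertical below 0.06 rad and x of gauge in the frame of plate above 0.02 m and x of plunger in the frame of camshaft between -0.011 and 0.011 m and distance between plunger and camshaft below 0.021 m and z of plunger in the frame of gauge above 0.0554 m and linear speed of gauge below 0.02 m/s and contact force between gauge and the fingers below 0.05 N), for 0.2 s.
At the end, for the whole second after the job is handed in: Small V-blocks upright on the plate within 12 mm of the end journals; camshaft level in them, flange left, within 15 mm of the plate's centre and 0.15 rad of its long side; gauge upright on the plate behind, plunger within 11 mm of mid-journal and pressed in 0.4 mm or more; all released, at rest (all of step 2 and all of step 3); the robot touches nothing.
It fails at once if the big V-block is moved by more than 20 mm (distance of big_vblock from where it was at the start of the episode above 0.02 m).
It fails at once if the oil bottle is moved by more than 20 mm (distance of oil_bottle from where it was at the start of the episode above 0.02 m).
It fails at once if the aluminium case is moved by more than 20 mm (distance of case from where it was at the start of the episode above 0.02 m).
It also fails if it takes over 118 s, if anything falls off the work surface, if the arm or the gripper's body presses on something with over 40 N, if the wrist force passes 120 N, or if a joint passes its speed limit or range.

## Working session

There is one attempt and no reset: what is moved stays moved. The work goes in short steps, Python scripts to look and compute and a tool call to move; the robot and the scene stay as the last step left them, time stands still between calls to the robot, and variables do not carry over. Pictures are saved under pics/ and viewed, at most 14 in all, crops included, and the job is handed in when it is done.

Besides the shell and the picture viewer there is one more tool, called after ">>>" as name(argument=value, ...) on one line, values as JSON. play_rows: Moves the arm, as the interface text tells. Scaled input: -1 to 1 covers 10 cm each way for a shift and pi rad each way for a turn. Its arguments: {"type":"object","properties":{"series":{"type":"array","items":{"type":"array","items":{"type":"number"}}},"claw":{"type":"number"},"grip_force":{"type":"number"}},"required":["series"]}

```bash
mkdir -p pics; cat > h.py <<'E'
import numpy as np, cv2
from plant import robot, eyes, hand_in
from scipy.spatial.transform import Rotation as R
def T_tool():
    s=robot.observe(); T=np.eye(4); T[:3,:3]=R.from_euler('xyz',s['ee_rot'],degrees=True).as_matrix(); T[:3,3]=s['eef_pos']; return T
def cam(name,fn=None):
    T=T_tool(); c=eyes.read_camera(name)
    c['T']=T@c['hand_eye'] if name=='wrist' else np.array(c['cam_to_world'])
    if fn: cv2.imwrite('pics/'+fn,c['frame'][:,:,::-1])
    return c
def ray(c,u,v,z):
    d=c['T'][:3,:3]@np.array([(u-c['cx'])/c['fx'],(v-c['cy'])/c['fy'],1]); o=c['T'][:3,3]
    return o+d*(z-o[2])/d[2]
def proj(c,p):
    q=np.linalg.inv(c['T'])@np.append(p,1); return c['fx']*q[0]/q[2]+c['cx'],c['fy']*q[1]/q[2]+c['cy']
E
python3 - <<'E'
from h import *
import pickle
d={}
for n in('top','side','wrist'):
    d[n]=cam(n,n+'0.png'); print(n,d[n]['fx'],np.round(d[n]['T'],3).tolist())
pickle.dump(d,open('d0.pkl','wb'))
print(robot.observe())
E
```

```text
top 561.2708413974084 [[0.029, -0.976, 0.214, 0.312], [-1.0, -0.03, 0.002, -0.05], [0.004, -0.214, -0.977, 1.249], [0.0, 0.0, 0.0, 1.0]]
side 556.6703804279781 [[0.914, -0.254, 0.317, 0.128], [-0.406, -0.56, 0.722, -0.99], [-0.006, -0.788, -0.615, 0.883], [0.0, 0.0, 0.0, 1.0]]
wrist 356.0103477385257 [[0.308, 0.903, 0.301, 0.115], [0.951, -0.292, -0.099, 0.619], [-0.001, 0.316, -0.949, 0.372], [0.0, 0.0, 0.0, 1.0]]
{'time': 0.15, 'joint_pos': array([ 6.52606164e+01,  3.05040668e+00,  9.24728075e+01,  2.05084712e-03,
        8.45695991e+01, -6.81747168e+00]), 'joint_velocities': array([ 0.08618161, -0.13417262, -0.22153621,  0.01153347, -0.00222176,
        0.01212615]), 'joint_efforts': array([-2.10527344e-05, -3.94244671e+01, -3.70720124e+01, -1.53725045e-04,
        4.76090354e-03,  1.56417428e-05]), 'eef_pos': array([0.19208666, 0.59420088, 0.20373825]), 'ee_rot': array([-1.79908085e+02, -1.30444481e-02,  1.62077882e+02]), 'ft_force': array([ 0.05124811, -0.46283646, -0.20252506]), 'ft_torque': array([ 0.00389302, -0.04872124, -0.00721321]), 'finger_force': 0.0, 'grip_width': 0.9999133222876176}
```

View pics/top0.png

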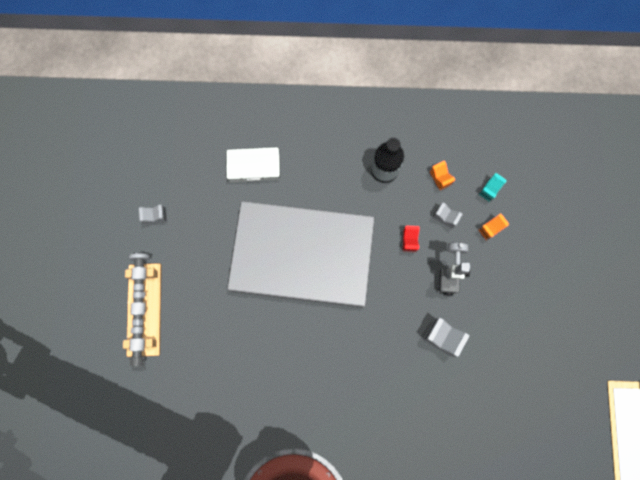

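View pics/side0.png

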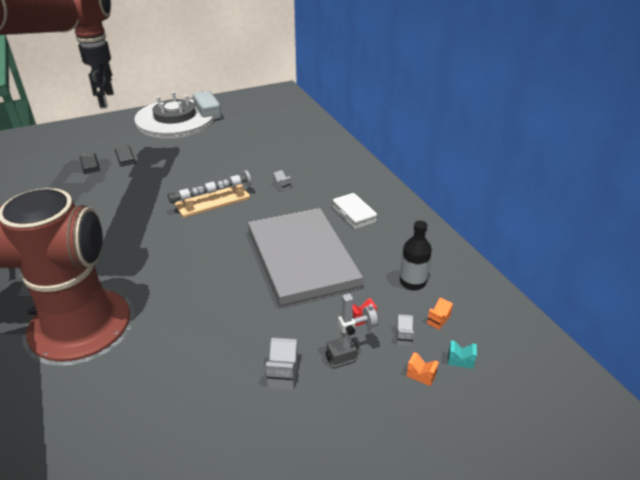

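The top view shows these candidates for the small V-blocks. Grey ones are at (151,214) and (448,215). The decoys are orange at (443,175) and (495,226), red at (411,238) and turquoise at (494,186). The big V-block is at (448,337). The two small grey ones fit the description. The gauge is at (452,270) with its dial pointing away from the robot, the camshaft is at (138,310) and the plate is at (302,254). I'll confirm with an enlarged crop.

```bash
python3 - <<'E'
from h import *
import pickle
d=pickle.load(open('d0.pkl','rb')); c=d['top']; f=c['frame']
a=cv2.resize(f[180:380,100:240],None,fx=2.8,fy=2.8,interpolation=cv2.INTER_CUBIC)
b=cv2.resize(f[140:360,395:525],None,fx=2.5,fy=2.5,interpolation=cv2.INTER_CUBIC)
h=min(a.shape[0],b.shape[0]); cv2.imwrite('pics/crop0.png',np.hstack([a[:h],b[:h]])[:,:,::-1])
hsv=cv2.cvtColor(f,cv2.COLOR_RGB2HSV)
m=((hsv[...,2]>95)&(hsv[...,1]<60)).astype(np.uint8); m[:100]=0
for k in cv2.findContours(m,cv2.RETR_EXTERNAL,cv2.CHAIN_APPROX_NONE)[0]:
    if cv2.contourArea(k)<60: continue
    r=cv2.minAreaRect(k); p=cv2.boxPoints(r)
    q=np.array([ray(c,*x,0.04) for x in p])[:,:2]
    print(np.round(r[0]),cv2.contourArea(k),'c',q.mean(0).round(3),'sides',np.linalg.norm(q[1]-q[0]).round(3),np.linalg.norm(q[2]-q[1]).round(3),'yaw',np.degrees(np.arctan2(*(q[1]-q[0])[::-1])).round(1))
for z,u,v in((.05,140,258),(.05,138,359),(.05,138,309),(.02,450,285),(.17,452,270),(.17,458,269)): print(u,v,ray(c,u,v,z).round(3))
E
```

```text
[ 68. 459.] 8319.5 c [0.093 0.457] sides 0.147 0.387 yaw -20.0
[624. 431.] 2206.0 c [ 0.179 -0.677] sides 0.061 0.188 yaw -88.3
[  8. 349.] 259.0 c [0.304 0.609] sides 0.039 0.048 yaw -25.0
[319. 289.] 212554.0 c [ 0.479 -0.044] sides 0.826 1.485 yaw 8.7
140 258 [0.504 0.347 0.05 ]
138 359 [0.292 0.33  0.05 ]
138 309 [0.395 0.34  0.05 ]
450 285 [ 0.47  -0.329  0.02 ]
452 270 [ 0.48  -0.299  0.17 ]
458 269 [ 0.482 -0.311  0.17 ]
```

View pics/crop0.png

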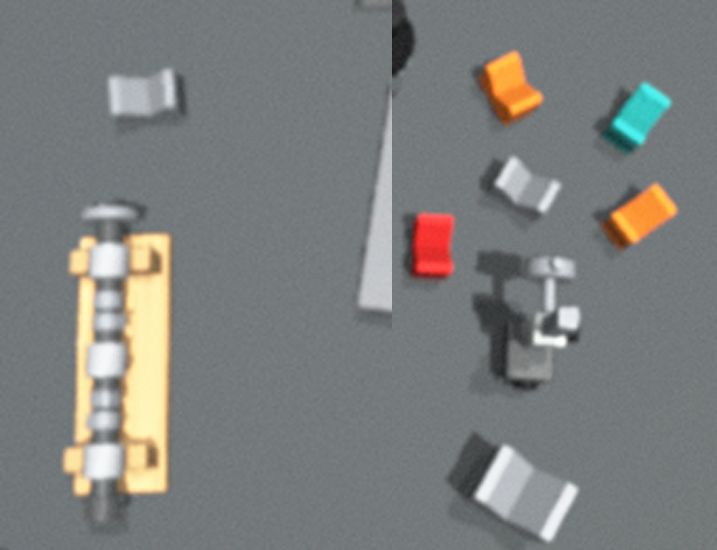

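The crop confirms it: the two small grey V-blocks are the right ones, the flange points away from the robot, and the gauge dial also points away from the robot.

```bash
python3 - <<'E'
from h import *
import pickle
d=pickle.load(open('d0.pkl','rb')); c=d['top']; f=c['frame']
g=cv2.cvtColor(f,cv2.COLOR_RGB2GRAY); hsv=cv2.cvtColor(f,cv2.COLOR_RGB2HSV)
print([g[y,x] for x,y in((200,300),(300,250),(145,214),(151,214),(448,215),(455,290))])
def rect(box,z,t):
    x0,y0,x1,y1=box; m=((g>t)&(hsv[...,1]<60)).astype(np.uint8)[y0:y1,x0:x1]
    k=max(cv2.findContours(m,cv2.RETR_EXTERNAL,cv2.CHAIN_APPROX_NONE)[0],key=cv2.contourArea)+[x0,y0]
    w=np.array([ray(c,*p,z)[:2] for p in k[:,0].astype(float)],np.float32)
    r=cv2.minAreaRect(w*1000); print(box,len(k),[np.round(a,1) for a in r])
rect((215,190,390,320),.04,118)
for t in (118,130):
  rect((130,198,172,230),.04,t); rect((430,200,465,230),.04,t)
for u,v in((465.8,267),): print(ray(c,u,v,.17))
for u,v in((139,273),(138,309),(137.5,345)): print(ray(c,u,v,.062))
T=d['wrist']; print('tool in cam'); 
E
```

```text
[np.uint8(123), np.uint8(200), np.uint8(184), np.uint8(187), np.uint8(162), np.uint8(148)]
(215, 190, 390, 320) 620 [array([527.7,  -1.2]), array([286.3, 389.8]), np.float64(1.8)]
(130, 198, 172, 230) 259 [array([606.5, 337.3]), array([70.9, 95.2]), np.float64(1.8)]
(430, 200, 465, 230) 128 [array([ 624.3, -322. ]), array([66.4, 76.8]), np.float64(1.7)]
(130, 198, 172, 230) 72 [array([608.2, 338.3]), array([35.6, 53.6]), np.float64(8.4)]
(430, 200, 465, 230) 66 [array([ 625.6, -324.6]), array([55.3, 37.7]), np.float64(61.2)]
[ 0.48644929 -0.32636058  0.17      ]
[0.4700202  0.34188868 0.062     ]
[0.39405669 0.33640672 0.062     ]
[0.32016266 0.33003881 0.062     ]
tool in cam
```

>>> play_rows(series=[[-0.475, -0.115, 0, 0, 0, 0], [-0.95, -0.23, 0, 0, 0, 0], [-0.95, -0.23, 0, 0, 0, 0]], claw=0)

```text
time: 0.45
eef_pos: [0.2795, 0.541, 0.2043]
ee_rot: [-179.9, 0.1, 161.8]
ft_force: [0.7, 0.4, 1.2]
grip_width: 1.001
finger_force: 0.0
```

>>> play_rows(series=[[-0.475, -0.115, 0, 0, 0, 0], [-0.95, -0.23, 0, 0, 0, 0], [-0.95, -0.23, 0, 0, 0, 0]])

```text
time: 0.75
eef_pos: [0.3624, 0.49, 0.2043]
ee_rot: [-180.0, 0.1, 161.8]
ft_force: [-1.1, -0.4, 0.0]
grip_width: 1.001
finger_force: 0.0
```

>>> play_rows(series=[[-0.475, -0.115, 0, 0, 0, 0], [-0.95, -0.23, 0, 0, 0, 0], [-0.95, -0.23, 0, 0, 0, 0]])

```text
time: 1.05
eef_pos: [0.4453, 0.4391, 0.2043]
ee_rot: [-180.0, 0.1, 161.8]
ft_force: [0.5, 1.1, -0.4]
grip_width: 1.002
finger_force: 0.0
```

>>> play_rows(series=[[-0.475, -0.115, 0, 0, 0, 0], [-0.95, -0.23, 0, 0, 0, 0], [-0.95, -0.23, 0, 0, 0, 0]])

```text
time: 1.35
eef_pos: [0.5282, 0.3883, 0.2042]
ee_rot: [-180.0, 0.0, 161.8]
ft_force: [-0.8, 0.5, -1.0]
grip_width: 1.001
finger_force: 0.0
```

>>> play_rows(series=[[-0.475, -0.115, 0, 0, 0, -0.04], [-0.95, -0.23, 0, 0, 0, -0.08], [-0.95, -0.23, 0, 0, 0, -0.147], [-0.95, -0.23, 0, 0, 0, -0.147], [-0.95, -0.23, 0, 0, 0, -0.147]])

```text
time: 1.85
eef_pos: [0.6077, 0.3405, 0.2042]
ee_rot: [180.0, -0.1, -171.4]
ft_force: [-0.3, 0.4, 0.1]
grip_width: 1.0
finger_force: 0.0
```

```bash
cat >> h.py <<'E'
def plan(x,y,z,yaw):
    T=T_tool(); s=robot.observe(); d=T[:3,:3].T@(np.array([x,y,z])-T[:3,3])
    Rt=R.from_euler('xyz',[180,0,yaw],degrees=True).as_matrix()
    rv=R.from_matrix(T[:3,:3].T@Rt).as_rotvec()/np.pi
    print('t',round(s['time'],2),'tcp',np.round(s['eef_pos'],4),'rot',np.round(s['ee_rot'],2),'j6',round(s['joint_pos'][5],1),'grip',round(s['grip_width'],3),'F',np.round(s['ft_force'],1),'ff',round(s['finger_force'],1))
    print('shift/10cm',np.round(d*10,3),'turn',np.round(rv,4))
def wrect(c,m,z):
    k=max(cv2.findContours(m.astype(np.uint8),cv2.RETR_EXTERNAL,cv2.CHAIN_APPROX_NONE)[0],key=cv2.contourArea)
    w=np.array([ray(c,*p,z)[:2] for p in k[:,0].astype(float)],np.float32)
    return k,cv2.minAreaRect(w*1000)
E
python3 - <<'E'
from h import *
import pickle
d=pickle.load(open('d0.pkl','rb')); c=d['top']; g=cv2.cvtColor(c['frame'],cv2.COLOR_RGB2GRAY)
m=np.zeros_like(g); m[190:320,215:390]=g[190:320,215:390]>160
print('plate',wrect(c,m,.04)[1])
plan(.608,.338,.2,-171.6)
w=cam('wrist','w1.png'); pickle.dump(w,open('w1.pkl','wb')); print(proj(w,[.608,.338,.04]))
E
```

```text
plate ((529.3128051757812, -1.2991485595703125), (297.2701721191406, 197.87257385253906), 84.89026641845703)
t 1.85 tcp [0.6077 0.3405 0.2042] rot [ 1.7997e+02 -8.0000e-02 -1.7143e+02] j6 -75.5 grip 1.0 F [-0.3  0.4  0.1] ff 0.0
shift/10cm [ 0.001 -0.025  0.042] turn [ 0.0002 -0.0004  0.001 ]
(np.float64(320.63055948904514), np.float64(209.62869460730337))
```

View pics/w1.png

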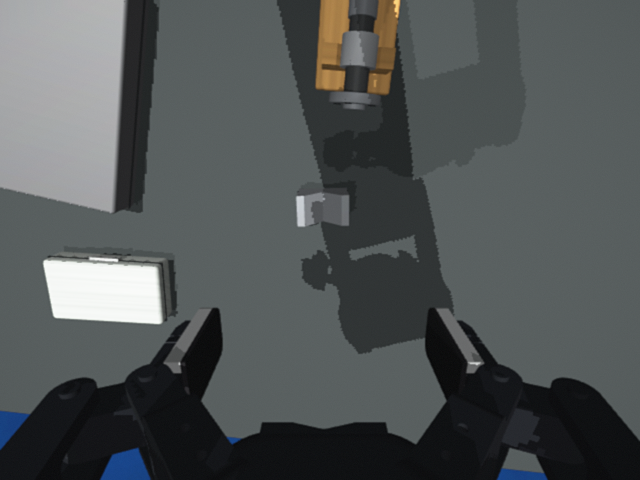

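The wrist view shows the small V-block centred at about (323,209), within 3 mm of the prediction (321,210). I'll descend and grip.

>>> play_rows(series=[[0, 0, 0.4, 0, 0, 0], [0, 0, 0.8, 0, 0, 0], [0, 0, 1, 0, 0, 0], [0, 0, 1, 0, 0, 0]])

```text
time: 2.3
eef_pos: [0.6048, 0.339, 0.0994]
ee_rot: [-179.9, -0.5, -171.5]
ft_force: [-0.2, -0.0, -0.8]
grip_width: 1.0
finger_force: 0.0
```

>>> play_rows(series=[[0, 0, 0.3, 0, 0, 0], [0, 0, 0.6, 0, 0, 0], [0, 0, 0.8, 0, 0, 0], [0, 0, 0.95, 0, 0, 0], [0, 0, 0.95, 0, 0, 0]])

```text
time: 2.8
eef_pos: [0.6077, 0.3392, 0.0084]
ee_rot: [-180.0, -0.1, -171.5]
ft_force: [-0.0, 0.8, -0.3]
grip_width: 1.001
finger_force: 0.0
```

>>> play_rows(series=[[0, 0, 0, 0, 0, 0], [0, 0, 0, 0, 0, 0], [0, 0, 0, 0, 0, 0], [0, 0, 0, 0, 0, 0], [0, 0, 0, 0, 0, 0], [0, 0, 0, 0, 0, 0], [0, 0, 0, 0, 0, 0], [0, 0, 0, 0, 0, 0]], claw=1, grip_force=40)

```text
time: 3.6
eef_pos: [0.6085, 0.339, 0.0093]
ee_rot: [-180.0, -0.0, -171.5]
ft_force: [0.3, 0.7, 0.1]
grip_width: 0.0
finger_force: 0.0
```

>>> play_rows(series=[[0, 0, -0.1, 0, 0, 0], [0, 0, -0.4, 0, 0, 0], [0, 0, -0.8, 0, 0, 0], [0, 0, -1, 0, 0, 0], [0, 0, -1, 0, 0, 0]])

```text
time: 4.1
eef_pos: [0.6118, 0.3404, 0.1159]
ee_rot: [179.9, 0.5, -171.5]
ft_force: [0.5, 0.5, 0.0]
grip_width: 0.002
finger_force: 0.0
```

```bash
python3 - <<'E'
from h import *
u=np.radians(84.9); s=np.array([np.cos(u),np.sin(u)])*.075
L=np.array([.5293,-.0013])+s; print(L, np.array([.5293,-.0013])-s)
plan(*L,.15,-5.1-180)
E
```

```text
[0.53596707 0.07340308] [ 0.52263293 -0.07600308]
t 4.1 tcp [0.6118 0.3404 0.1159] rot [ 179.86    0.52 -171.46] j6 -75.5 grip 0.002 F [0.5 0.5 0. ] ff 0.0
shift/10cm [ 1.144 -2.527 -0.357] turn [0.0011 0.0028 0.0758]
```

The fingers closed on nothing, so I'll look.

```bash
python3 - <<'E'
from h import *
w=cam('wrist'); t=cam('top'); s=cam('side')
a=cv2.resize(w['frame'],(427,320)); b=cv2.resize(t['frame'][170:260,100:220],(427,320),interpolation=cv2.INTER_CUBIC)
e=cv2.resize(s['frame'][130:230,220:380],(427,267),interpolation=cv2.INTER_CUBIC)
e=np.vstack([e,np.zeros((53,427,3),np.uint8)])
o=np.vstack([np.hstack([a,b])]); o2=cv2.resize(np.vstack([o,np.hstack([e,e*0])]),None,fx=.9,fy=.9)
cv2.imwrite('pics/m1.png',o2[:,:,::-1])
E
```

```text
(no output)
```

View pics/m1.png

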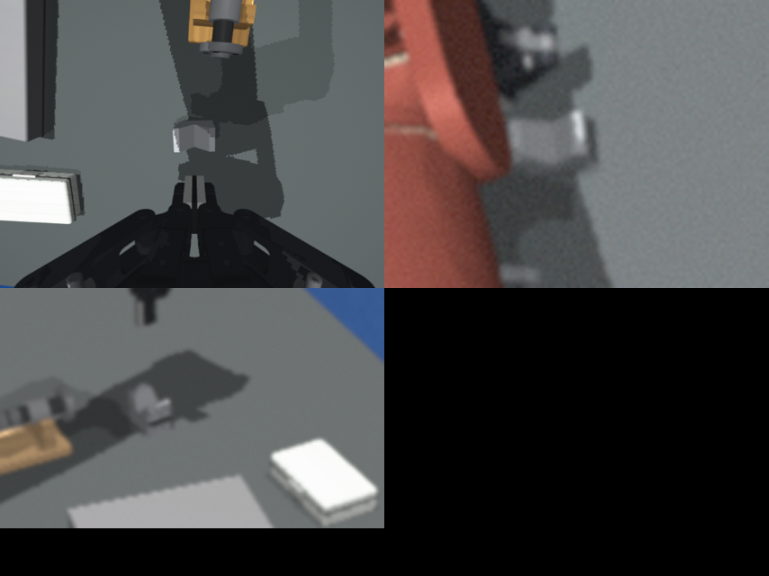

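```bash
python3 - <<'E'
from h import *
w=cam('wrist'); t=cam('top'); s=cam('side')
p=T_tool()[:3,3]
for n,c in(('wrist',w),('top',t),('side',s)): print(n,np.round(proj(c,p)), np.round(proj(c,[.608,.338,.04])))
print(np.round(w['hand_eye'],3))
# two-view block: wrist (323,222ish) vs top
E
```

```text
wrist [323. 282.] [322. 242.]
top [140. 205.] [150. 213.]
side [280. 155.] [281. 175.]
[[-0.    -0.948 -0.317  0.081]
 [ 1.    -0.     0.    -0.   ]
 [-0.001 -0.317  0.948 -0.169]
 [ 0.     0.     0.     1.   ]]
```

```bash
python3 - <<'E'
from h import *
p=T_tool()[:3,3]; print(p)
w=cam('wrist','w2.png'); print(proj(w,p),proj(w,[.608,.338,.04]))
t=cam('top')
a=w['frame'][170:340,220:430].copy(); b=t['frame'][170:240,110:210].copy()
cv2.imwrite('pics/m2.png',np.hstack([cv2.resize(a,(420,340)),cv2.resize(b,(380,266),interpolation=cv2.INTER_NEAREST).copy() if 0 else cv2.copyMakeBorder(cv2.resize(b,(380,266),interpolation=cv2.INTER_CUBIC),0,74,0,0,0)])[:,:,::-1])
E
```

```text
[0.60760975 0.33853189 0.10728753]
(np.float64(323.4554319958214), np.float64(284.04617367319054)) (np.float64(322.6393094171541), np.float64(242.9800725081317))
```

View pics/m2.png

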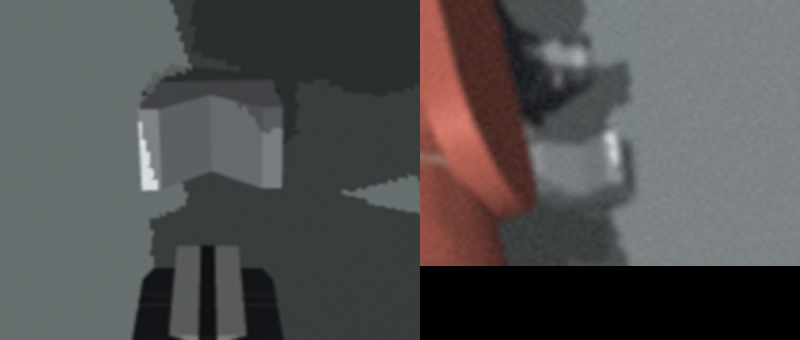

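The views agree that the real fingertips sit about 30 mm behind the reported TCP: in the wrist view the shut tips are at row 292 against a predicted row of about 265. The grasp therefore closed above the block. The block itself is untouched at (325,244), as predicted. I'll go lower in small steps and watch the force.

>>> play_rows(series=[[0, 0, 0, 0, 0, 0], [0, 0, 0, 0, 0, 0], [0, 0, 0, 0, 0, 0], [0, 0, 0, 0, 0, 0], [0, 0, 0, 0, 0, 0], [0, 0, 0.3, 0, 0, 0], [0, 0, 0.6, 0, 0, 0], [0, 0, 0.9, 0, 0, 0], [0, 0, 1, 0, 0, 0], [0, 0, 1, 0, 0, 0]], claw=0)

```text
time: 5.5
eef_pos: [0.6073, 0.3384, 0.0075]
ee_rot: [-179.9, -0.2, -171.5]
ft_force: [0.1, -0.9, 0.1]
grip_width: 1.004
finger_force: 0.0
```

>>> play_rows(series=[[0, 0, 0.03, 0, 0, 0], [0, 0, 0.06, 0, 0, 0], [0, 0, 0.08, 0, 0, 0], [0, 0, 0.1, 0, 0, 0], [0, 0, 0.1, 0, 0, 0]])

```text
time: 6.0
eef_pos: [0.6089, 0.3391, -0.0002]
ee_rot: [180.0, 0.0, -171.5]
ft_force: [-0.3, -0.4, -0.0]
grip_width: 1.0
finger_force: 0.0
```

>>> play_rows(series=[[0, 0, 0.02, 0, 0, 0], [0, 0, 0.04, 0, 0, 0], [0, 0, 0.06, 0, 0, 0], [0, 0, 0.06, 0, 0, 0]])

```text
time: 6.4
eef_pos: [0.6085, 0.3389, -0.0069]
ee_rot: [-180.0, -0.0, -171.5]
ft_force: [0.3, 0.4, -0.1]
grip_width: 1.001
finger_force: 0.0
```

>>> play_rows(series=[[0, 0, 0.02, 0, 0, 0], [0, 0, 0.04, 0, 0, 0], [0, 0, 0.06, 0, 0, 0], [0, 0, 0.08, 0, 0, 0], [0, 0, 0.1, 0, 0, 0], [0, 0, 0.1, 0, 0, 0]])

```text
time: 7.0
eef_pos: [0.6086, 0.339, -0.0168]
ee_rot: [-180.0, -0.0, -171.5]
ft_force: [-0.8, -0.4, -0.1]
grip_width: 1.002
finger_force: 0.0
```

```bash
python3 - <<'E'
from h import *
plan(.6085,.339,-.025,-171.5)
w=cam('wrist'); s=cam('side')
b=s['frame'][120:220,220:340]
cv2.imwrite('pics/m3.png',np.hstack([cv2.resize(w['frame'][100:480,100:540],(440,380)),cv2.copyMakeBorder(cv2.resize(b,(360,300),interpolation=cv2.INTER_CUBIC),0,80,0,0,0)])[:,:,::-1])
print(proj(w,[.608,.338,.04]))
E
```

```text
t 7.0 tcp [ 0.6086  0.339  -0.0168] rot [-1.7999e+02 -4.0000e-02 -1.7146e+02] j6 -75.5 grip 1.002 F [-0.8 -0.4 -0.1] ff 0.0
shift/10cm [0.001 0.001 0.082] turn [-0.0001 -0.0002  0.0002]
(np.float64(321.2390458237772), np.float64(349.03984159542676))
```

View pics/m3.png

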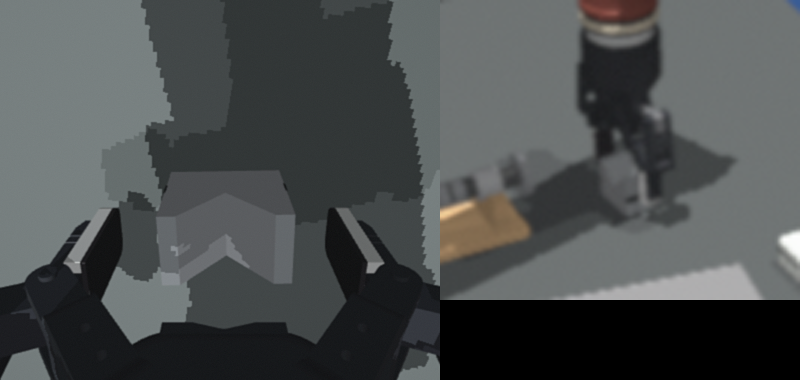

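The block's top centre is at (326,350), as predicted, and sits between the fingers. The open tips are still about 30 mm above the bench. I'll go 8 mm lower and grip.

>>> play_rows(series=[[0, 0, 0.03, 0, 0, 0], [0, 0, 0.06, 0, 0, 0], [0, 0, 0.08, 0, 0, 0], [0, 0, 0.08, 0, 0, 0]])

```text
time: 7.5
eef_pos: [0.6084, 0.3389, -0.025]
ee_rot: [-180.0, -0.1, -171.5]
ft_force: [0.2, 0.2, 0.5]
grip_width: 1.001
finger_force: 0.0
```

>>> play_rows(series=[[0, 0, 0, 0, 0, 0], [0, 0, 0, 0, 0, 0], [0, 0, 0, 0, 0, 0], [0, 0, 0, 0, 0, 0], [0, 0, 0, 0, 0, 0], [0, 0, 0, 0, 0, 0], [0, 0, 0, 0, 0, 0]], claw=1, grip_force=40)

```text
time: 8.2
eef_pos: [0.6093, 0.3392, -0.0239]
ee_rot: [180.0, 0.1, -171.5]
ft_force: [0.8, 0.7, 2.3]
grip_width: 0.578
finger_force: 43.6
```

Gripped at about 49 mm. I'll lift, carry to the left plate spot, then turn.

>>> play_rows(series=[[0, 0, -0.1, 0, 0, 0], [0, 0, -0.3, 0, 0, 0], [0, 0, -0.6, 0, 0, 0], [0, 0, -0.9, 0, 0, 0], [0, 0, -1, 0, 0, 0]])

```text
time: 8.7
eef_pos: [0.6104, 0.3397, 0.0795]
ee_rot: [179.9, 0.3, -171.5]
ft_force: [0.3, 0.1, -2.6]
grip_width: 0.581
finger_force: 43.4
```

>>> play_rows(series=[[0.09, -0.21, -0.1, 0, 0, 0], [0.19, -0.42, -0.2, 0, 0, 0], [0.28, -0.63, -0.2, 0, 0, 0], [0.37, -0.84, -0.2, 0, 0, 0]])

```text
time: 9.1
eef_pos: [0.5836, 0.2494, 0.0946]
ee_rot: [-180.0, -0.1, -171.4]
ft_force: [-0.6, 0.5, -4.3]
grip_width: 0.584
finger_force: 43.3
```

>>> play_rows(series=[[0.12, -0.28, 0, 0, 0, 0], [0.25, -0.56, 0, 0, 0, 0], [0.37, -0.84, 0, 0, 0, 0]])

```text
time: 9.4
eef_pos: [0.5588, 0.1606, 0.094]
ee_rot: [-180.0, -0.2, -171.4]
ft_force: [1.1, -0.0, -2.9]
grip_width: 0.585
finger_force: 43.3
```

>>> play_rows(series=[[0.12, -0.28, 0, 0, 0, 0], [0.25, -0.56, 0, 0, 0, 0], [0.33, -0.75, 0, 0, 0, 0], [0.37, -0.84, 0, 0, 0, 0]])

```text
time: 9.8
eef_pos: [0.5349, 0.0719, 0.0942]
ee_rot: [180.0, -0.2, -171.6]
ft_force: [-0.1, -0.2, -2.9]
grip_width: 0.582
finger_force: 43.3
```

>>> play_rows(series=[[0, 0, 0, 0, 0, 0.04], [0, 0, 0, 0, 0, 0.085], [0, 0, 0, 0, 0, 0.13], [0, 0, 0, 0, 0, 0.175], [0, 0, 0, 0, 0, 0.22], [0, 0, 0, 0, 0, 0.265], [0, 0, 0, 0, 0, 0.31], [0, 0, 0, 0, 0, 0.355], [0, 0, 0, 0, 0, 0.4], [0, 0, 0, 0, 0, 0.445]])

```text
time: 10.8
eef_pos: [0.5359, 0.0739, 0.0948]
ee_rot: [-179.9, -0.0, 108.1]
ft_force: [0.8, 0.6, -3.2]
grip_width: 0.578
finger_force: 43.4
```

>>> play_rows(series=[[0, 0, 0, 0, 0, 0.045], [0, 0, 0, 0, 0, 0.09], [0, 0, 0, 0, 0, 0.13], [0, 0, 0, 0, 0, 0.13], [0, 0, 0, 0, 0, 0.13], [0, 0, 0, 0, 0, 0.13]])

```text
time: 11.4
eef_pos: [0.5363, 0.0736, 0.0954]
ee_rot: [-180.0, -0.0, 85.2]
ft_force: [-0.2, 0.1, -4.1]
grip_width: 0.576
finger_force: 43.4
```

```bash
python3 - <<'E'
from h import *
plan(.536,.0734,.017,84.9)
w=cam('wrist','w3.png'); 
print(proj(w,[.536,.0734,.04]))
E
```

```text
t 11.4 tcp [0.5363 0.0736 0.0954] rot [-179.97   -0.     85.15] j6 4.8 grip 0.576 F [-0.2  0.1 -4.1] ff 43.4
shift/10cm [-0.002 -0.002  0.784] turn [-0.0002 -0.      0.0014]
(np.float64(322.2337257837312), np.float64(249.28550762436694))
```

View pics/w3.png

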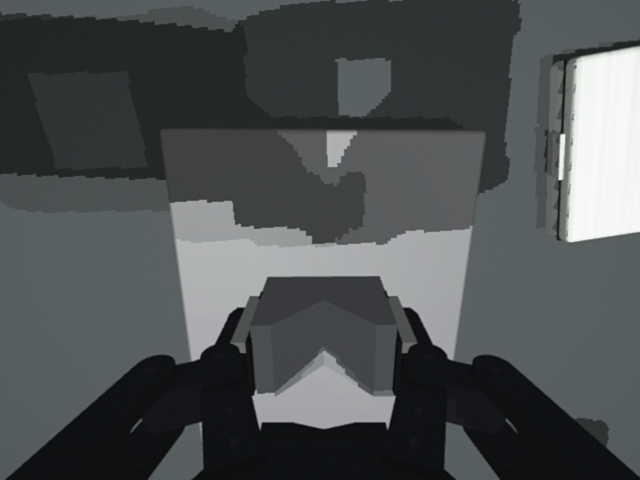

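The block is held upright and square to the plate, whose far end corners are at (162,130) and (486,131). I'll lower and release it.

>>> play_rows(series=[[0, 0, 0.2, 0, 0, 0], [0, 0, 0.4, 0, 0, 0], [0, 0, 0.55, 0, 0, 0], [0, 0, 0.65, 0, 0, 0], [0, 0, 0.7, 0, 0, 0], [0, 0, 0.74, 0, 0, 0], [0, 0, 0.77, 0, 0, 0], [0, 0, 0.77, 0, 0, 0], [0, 0, 0.77, 0, 0, 0]])

```text
time: 12.35
eef_pos: [0.537, 0.0734, 0.0193]
ee_rot: [179.9, -0.0, 85.0]
ft_force: [0.3, 0.3, -3.8]
grip_width: 0.583
finger_force: 43.3
```

```bash
python3 - <<'E'
from h import *
import pickle
plan(.536,.0734,.017,84.9)
w=cam('wrist'); T=np.eye(4); T[:3,:3]=R.from_euler('xyz',[180,0,85.15],degrees=True).as_matrix(); T[:3,3]=[.5363,.0736,.0954]
w['T']=T@w['hand_eye']
A=ray(w,162,130,.04); B=ray(w,486,131,.04); m=(A+B)/2; n=(B-A)/np.linalg.norm(B-A); ax=np.array([n[1],-n[0]]) ; print(A,B,np.linalg.norm(B-A),'centre',m[:2]-np.array([-n[1],n[0]])*.15, 'yaw',np.degrees(np.arctan2(n[1],n[0])))
E
```

```text
t 12.35 tcp [0.537  0.0734 0.0193] rot [179.95  -0.    85.04] j6 4.9 grip 0.583 F [ 0.3  0.3 -3.8] ff 43.3
shift/10cm [-0.001 -0.01   0.023] turn [ 0.0003 -0.      0.0008]
[0.44645772 0.15772153 0.04      ] [0.64089165 0.14057952 0.04      ] 0.19518812674778602 centre [ 5.30501231e-01 -2.69888653e-04] yaw -5.038379595339996
```

>>> play_rows(series=[[0, 0, 0.01, 0, 0, 0], [0, 0, 0.02, 0, 0, 0], [0, 0, 0.03, 0, 0, 0], [0, 0, 0.03, 0, 0, 0]])

```text
time: 12.8
eef_pos: [0.5367, 0.0734, 0.0161]
ee_rot: [180.0, 0.0, 85.0]
ft_force: [-1.3, 0.7, -1.0]
grip_width: 0.576
finger_force: 43.5
```

Contact with the plate is made, so I release, lift and go to the right V-block.

>>> play_rows(series=[[0, 0, 0, 0, 0, 0], [0, 0, 0, 0, 0, 0], [0, 0, 0, 0, 0, 0], [0, 0, 0, 0, 0, 0], [0, 0, 0, 0, 0, 0], [0, 0, 0, 0, 0, 0]], claw=0)

```text
time: 13.4
eef_pos: [0.5366, 0.0734, 0.0157]
ee_rot: [180.0, -0.0, 85.0]
ft_force: [0.3, 0.2, -0.6]
grip_width: 0.998
finger_force: 0.0
```

>>> play_rows(series=[[0, 0, -0.15, 0, 0, 0], [0, 0, -0.4, 0, 0, 0], [0, 0, -0.7, 0, 0, 0], [0, 0, -1, 0, 0, 0]])

```text
time: 13.8
eef_pos: [0.5365, 0.0734, 0.1178]
ee_rot: [180.0, -0.0, 85.0]
ft_force: [-0.4, -0.8, 0.7]
grip_width: 1.003
finger_force: 0.0
```

>>> play_rows(series=[[-0.3, 0.1, -0.3, 0, 0, 0], [-0.65, 0.2, -0.6, 0, 0, 0], [-0.97, 0.31, -0.75, 0, 0, 0]])

```text
time: 14.1
eef_pos: [0.5607, -0.0272, 0.196]
ee_rot: [179.6, 0.0, 85.1]
ft_force: [1.1, 0.4, 0.5]
grip_width: 0.999
finger_force: 0.0
```

>>> play_rows(series=[[-0.48, 0.15, 0, 0, 0, 0], [-0.97, 0.31, 0, 0, 0, 0]])

```text
time: 14.3
eef_pos: [0.5821, -0.1251, 0.1937]
ee_rot: [179.8, 0.0, 85.1]
ft_force: [-0.2, -0.1, -0.5]
grip_width: 1.003
finger_force: 0.0
```

>>> play_rows(series=[[-0.48, 0.15, 0, 0, 0, 0], [-0.97, 0.31, 0, 0, 0, 0]])

```text
time: 14.5
eef_pos: [0.6035, -0.2231, 0.1923]
ee_rot: [179.9, 0.0, 85.0]
ft_force: [0.7, 0.7, -0.0]
grip_width: 1.002
finger_force: 0.0
```

>>> play_rows(series=[[-0.48, 0.15, 0, 0, 0, 0], [-0.97, 0.31, 0, 0, 0, 0], [-0.97, 0.31, 0, 0, 0, 0]])

```text
time: 14.8
eef_pos: [0.6255, -0.3261, 0.1911]
ee_rot: [180.0, 0.1, 84.7]
ft_force: [0.9, 0.1, -0.3]
grip_width: 1.002
finger_force: 0.0
```

>>> play_rows(series=[[0, 0, 0, 0, 0, 0.04], [0, 0, 0, 0, 0, 0.085], [0, 0, 0, 0, 0, 0.13], [0, 0, 0, 0, 0, 0.175], [0, 0, 0, 0, 0, 0.22], [0, 0, 0, 0, 0, 0.265], [0, 0, 0, 0, 0, 0.31], [0, 0, 0, 0, 0, 0.355], [0, 0, 0, 0, 0, 0.4], [0, 0, 0, 0, 0, 0.445]])

```text
time: 15.8
eef_pos: [0.6258, -0.3196, 0.192]
ee_rot: [180.0, -0.0, 4.6]
ft_force: [0.1, 0.2, -0.2]
grip_width: 0.999
finger_force: 0.0
```

>>> play_rows(series=[[0, 0, 0, 0, 0, 0.045], [0, 0, 0, 0, 0, 0.09], [0, 0, 0, 0, 0, 0.135], [0, 0, 0, 0, 0, 0.188], [0, 0, 0, 0, 0, 0.188], [0, 0, 0, 0, 0, 0.188], [0, 0, 0, 0, 0, 0.188]])

```text
time: 16.5
eef_pos: [0.6257, -0.3201, 0.1912]
ee_rot: [-180.0, -0.0, -28.8]
ft_force: [0.1, 0.6, 0.2]
grip_width: 0.997
finger_force: 0.0
```

```bash
python3 - <<'E'
from h import *
import pickle
plan(.6256,-.3246,.1,-28.8)
w=cam('wrist','w4.png'); pickle.dump(w,open('w4.pkl','wb'))
print(proj(w,[.6256,-.3246,.04]))
E
```

```text
t 16.5 tcp [ 0.6257 -0.3201  0.1912] rot [-1.800e+02 -2.000e-02 -2.877e+01] j6 85.6 grip 0.997 F [0.1 0.6 0.2] ff 0.0
shift/10cm [0.02  0.04  0.912] turn [-0.     -0.0001  0.0002]
(np.float64(328.20681557978685), np.float64(211.77314854677263))
```

View pics/w4.png

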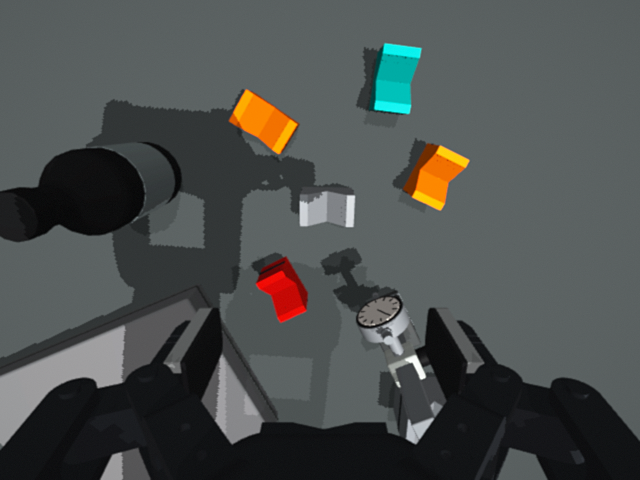

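```bash
python3 - <<'E'
from h import *
import pickle
w=pickle.load(open('w4.pkl','rb'))
for u,v,z in((380,297,.121),(358,312,.1),(402,308,.1),(327,209,.04),(300,227,.04),(354,227,.04)): print(u,v,ray(w,u,v,z).round(4))
E
```

```text
380 297 [ 0.5676 -0.336   0.121 ]
358 312 [ 0.5525 -0.312   0.1   ]
402 308 [ 0.5384 -0.3454  0.1   ]
327 209 [ 0.6284 -0.3249  0.04  ]
300 227 [ 0.6254 -0.2944  0.04  ]
354 227 [ 0.6011 -0.3388  0.04  ]
```

>>> play_rows(series=[[0.044, 0.032, 0.3, 0, 0, 0], [0.044, 0.032, 0.65, 0, 0, 0], [0.044, 0.032, 1, 0, 0, 0], [0.044, 0.032, 1, 0, 0, 0]])

```text
time: 16.95
eef_pos: [0.624, -0.3227, 0.0835]
ee_rot: [-179.9, 0.7, -28.8]
ft_force: [-0.1, 0.3, -1.0]
grip_width: 1.003
finger_force: 0.0
```

>>> play_rows(series=[[0, 0, 0.25, 0, 0, 0], [0, 0, 0.5, 0, 0, 0], [0, 0, 0.75, 0, 0, 0], [0, 0, 0.9, 0, 0, 0], [0, 0, 1, 0, 0, 0], [0, 0, 1, 0, 0, 0]])

```text
time: 17.55
eef_pos: [0.6277, -0.325, -0.0098]
ee_rot: [-180.0, 0.1, -28.9]
ft_force: [-1.0, 0.1, -0.8]
grip_width: 1.002
finger_force: 0.0
```

>>> play_rows(series=[[0, 0, 0.05, 0, 0, 0], [0, 0, 0.1, 0, 0, 0], [0, 0, 0.15, 0, 0, 0], [0, 0, 0.15, 0, 0, 0]])

```text
time: 17.95
eef_pos: [0.6275, -0.325, -0.025]
ee_rot: [-180.0, 0.1, -28.9]
ft_force: [-0.2, -0.5, -0.5]
grip_width: 0.995
finger_force: 0.0
```

>>> play_rows(series=[[0, 0, 0, 0, 0, 0], [0, 0, 0, 0, 0, 0], [0, 0, 0, 0, 0, 0], [0, 0, 0, 0, 0, 0], [0, 0, 0, 0, 0, 0], [0, 0, 0, 0, 0, 0], [0, 0, 0, 0, 0, 0]], claw=1, grip_force=40)

```text
time: 18.65
eef_pos: [0.6284, -0.3255, -0.0237]
ee_rot: [-180.0, -0.1, -28.9]
ft_force: [1.6, 0.4, 1.5]
grip_width: 0.576
finger_force: 43.4
```

>>> play_rows(series=[[0, 0, -0.1, 0, 0, 0], [0, 0, -0.3, 0, 0, 0], [0, 0, -0.6, 0, 0, 0], [0, 0, -0.9, 0, 0, 0], [0, 0, -1, 0, 0, 0]])

```text
time: 19.15
eef_pos: [0.6302, -0.3267, 0.0814]
ee_rot: [180.0, -0.4, -28.9]
ft_force: [0.5, 0.5, -2.7]
grip_width: 0.58
finger_force: 43.2
```

>>> play_rows(series=[[-0.24, -0.19, -0.1, 0, 0, 0], [-0.47, -0.37, -0.2, 0, 0, 0], [-0.71, -0.56, -0.3, 0, 0, 0]])

```text
time: 19.45
eef_pos: [0.5917, -0.2409, 0.1054]
ee_rot: [180.0, 0.1, -28.9]
ft_force: [0.3, 0.1, -2.9]
grip_width: 0.583
finger_force: 43.0
```

>>> play_rows(series=[[-0.24, -0.19, 0, 0, 0, 0], [-0.47, -0.37, 0, 0, 0, 0], [-0.71, -0.56, 0, 0, 0, 0]])

```text
time: 19.75
eef_pos: [0.5566, -0.1574, 0.1053]
ee_rot: [180.0, 0.1, -28.9]
ft_force: [-0.1, 0.3, -3.7]
grip_width: 0.576
finger_force: 43.1
```

>>> play_rows(series=[[-0.24, -0.19, 0, 0, 0, 0], [-0.47, -0.37, 0, 0, 0, 0], [-0.6, -0.48, 0, 0, 0, 0], [-0.71, -0.56, 0, 0, 0, 0]])

```text
time: 20.15
eef_pos: [0.5221, -0.0743, 0.1055]
ee_rot: [180.0, 0.0, -28.9]
ft_force: [0.5, 0.4, -3.5]
grip_width: 0.581
finger_force: 43.0
```

>>> play_rows(series=[[0, 0, 0, 0, 0, -0.04], [0, 0, 0, 0, 0, -0.085], [0, 0, 0, 0, 0, -0.13], [0, 0, 0, 0, 0, -0.175], [0, 0, 0, 0, 0, -0.22], [0, 0, 0, 0, 0, -0.265], [0, 0, 0, 0, 0, -0.31], [0, 0, 0, 0, 0, -0.355], [0, 0, 0, 0, 0, -0.4], [0, 0, 0, 0, 0, -0.445]])

```text
time: 21.15
eef_pos: [0.5228, -0.0757, 0.1057]
ee_rot: [180.0, 0.0, 51.5]
ft_force: [0.4, -1.0, -3.3]
grip_width: 0.581
finger_force: 43.2
```

>>> play_rows(series=[[0, 0, 0, 0, 0, -0.045], [0, 0, 0, 0, 0, -0.09], [0, 0, 0, 0, 0, -0.135], [0, 0, 0, 0, 0, -0.187], [0, 0, 0, 0, 0, -0.187], [0, 0, 0, 0, 0, -0.187], [0, 0, 0, 0, 0, -0.187]])

```text
time: 21.85
eef_pos: [0.5227, -0.0754, 0.1057]
ee_rot: [-180.0, 0.0, 84.7]
ft_force: [-1.0, -0.7, -3.1]
grip_width: 0.581
finger_force: 43.2
```

```bash
python3 - <<'E'
from h import *
plan(.5234,-.0757,.0175,84.95)
w=cam('wrist','w5.png')
E
```

```text
t 21.85 tcp [ 0.5227 -0.0754  0.1057] rot [-1.800e+02  1.000e-02  8.472e+01] j6 -11.0 grip 0.581 F [-1.  -0.7 -3.1] ff 43.2
shift/10cm [-0.002  0.007  0.882] turn [-0.      0.     -0.0013]
```

>>> play_rows(series=[[0, 0.005, 0.25, 0, 0, 0], [0, 0.005, 0.5, 0, 0, 0], [0, 0.005, 0.68, 0, 0, 0], [0, 0.005, 0.78, 0, 0, 0], [0, 0.005, 0.83, 0, 0, 0], [0, 0.005, 0.86, 0, 0, 0], [0, 0.005, 0.88, 0, 0, 0], [0, 0.005, 0.893, 0, 0, 0], [0, 0.005, 0.893, 0, 0, 0], [0, 0.005, 0.893, 0, 0, 0]])

```text
time: 22.9
eef_pos: [0.5236, -0.0753, 0.0169]
ee_rot: [179.9, 0.0, 84.9]
ft_force: [0.2, -0.5, -3.8]
grip_width: 0.581
finger_force: 43.0
```

>>> play_rows(series=[[0, 0, 0, 0, 0, 0], [0, 0, 0, 0, 0, 0], [0, 0, 0, 0, 0, 0], [0, 0, 0, 0, 0, 0], [0, 0, 0, 0, 0, 0], [0, 0, 0, 0, 0, 0]], claw=0)

```text
time: 23.5
eef_pos: [0.5233, -0.0753, 0.0165]
ee_rot: [180.0, 0.0, 84.9]
ft_force: [0.0, 0.3, -0.1]
grip_width: 1.002
finger_force: 0.0
```

>>> play_rows(series=[[0, 0, -0.15, 0, 0, 0], [0, 0, -0.4, 0, 0, 0], [0, 0, -0.7, 0, 0, 0], [0, 0, -1, 0, 0, 0], [0, 0, -1, 0, 0, 0]])

```text
time: 24.0
eef_pos: [0.527, -0.0763, 0.1233]
ee_rot: [179.4, 0.1, 84.9]
ft_force: [0.4, -0.5, 0.5]
grip_width: 1.001
finger_force: 0.0
```

>>> play_rows(series=[[0.33, -0.14, -0.25, 0, 0, 0], [0.66, -0.27, -0.5, 0, 0, 0], [1, -0.41, -0.75, 0, 0, 0]])

```text
time: 24.3
eef_pos: [0.4905, 0.0288, 0.1923]
ee_rot: [-180.0, -0.0, 84.8]
ft_force: [1.1, 0.5, -0.1]
grip_width: 1.0
finger_force: 0.0
```

>>> play_rows(series=[[0.33, -0.14, 0, 0, 0, 0], [0.66, -0.27, 0, 0, 0, 0], [1, -0.41, 0, 0, 0, 0]])

```text
time: 24.6
eef_pos: [0.4588, 0.1325, 0.192]
ee_rot: [179.9, -0.0, 84.8]
ft_force: [0.4, 0.6, -0.2]
grip_width: 1.001
finger_force: 0.0
```

>>> play_rows(series=[[0.33, -0.14, 0, 0, 0, 0], [0.66, -0.27, 0, 0, 0, 0], [1, -0.41, 0, 0, 0, 0]])

```text
time: 24.9
eef_pos: [0.4268, 0.2358, 0.1916]
ee_rot: [180.0, -0.0, 84.9]
ft_force: [0.5, 0.4, 0.6]
grip_width: 1.0
finger_force: 0.0
```

>>> play_rows(series=[[0.33, -0.14, 0, 0, 0, 0], [0.66, -0.27, 0, 0, 0, 0], [1, -0.41, 0, 0, 0, 0]])

```text
time: 25.2
eef_pos: [0.3949, 0.339, 0.1916]
ee_rot: [180.0, 0.0, 84.9]
ft_force: [0.6, -0.4, 0.1]
grip_width: 1.003
finger_force: 0.0
```

>>> play_rows(series=[[0, 0, 0, 0, 0, 0.045], [0, 0, 0, 0, 0, 0.09], [0, 0, 0, 0, 0, 0.135], [0, 0, 0, 0, 0, 0.18], [0, 0, 0, 0, 0, 0.225], [0, 0, 0, 0, 0, 0.27], [0, 0, 0, 0, 0, 0.315], [0, 0, 0, 0, 0, 0.36], [0, 0, 0, 0, 0, 0.405], [0, 0, 0, 0, 0, 0.447]])

```text
time: 26.2
eef_pos: [0.3954, 0.3377, 0.1914]
ee_rot: [180.0, 0.0, 4.1]
ft_force: [-0.7, -0.4, -0.7]
grip_width: 1.003
finger_force: 0.0
```

>>> play_rows(series=[[0, 0, 0, 0, 0, 0], [0, 0, 0, 0, 0, 0], [0, 0, 0, 0, 0, 0], [0, 0, 0, 0, 0, 0]])

```text
time: 26.6
eef_pos: [0.3957, 0.3378, 0.1914]
ee_rot: [180.0, 0.0, 4.5]
ft_force: [-0.4, 0.1, -0.2]
grip_width: 1.002
finger_force: 0.0
```

```bash
python3 - <<'E'
from h import *
import pickle
plan(.394,.336,.1,4.5)
w=cam('wrist','w6.png'); t=cam('top','t6.png'); pickle.dump((w,t),open('w6.pkl','wb'))
print(proj(w,[.394,.336,.065]),proj(w,[.469,.342,.065]),proj(w,[.319,.330,.065]))
o=np.hstack([cv2.resize(w['frame'],(480,360)),cv2.resize(t['frame'][180:330,210:390],(320,267),interpolation=cv2.INTER_CUBIC) if 0 else cv2.copyMakeBorder(cv2.resize(t['frame'][190:315,220:385],(320,242),interpolation=cv2.INTER_CUBIC),0,118,0,0,0)])
cv2.imwrite('pics/m6.png',o[:,:,::-1])
E
```

```text
t 26.6 tcp [0.3957 0.3378 0.1914] rot [180.     0.     4.46] j6 117.8 grip 1.002 F [-0.4  0.1 -0.2] ff 0.0
shift/10cm [-0.018  0.017  0.914] turn [ 0.      0.     -0.0002]
(np.float64(325.4358686893796), np.float64(223.22688801264772)) (np.float64(325.3957719453752), np.float64(131.98634793217565)) (np.float64(325.4701922274328), np.float64(301.3304404882262))
```

View pics/m6.png

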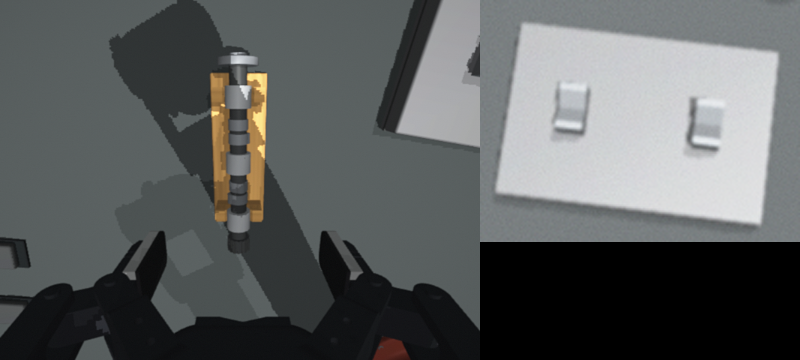

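Both blocks stand on the plate at about the right spacing. In the full-size wrist frame the middle journal is at (317,217) and the end journals at (317,129) and (318,296), with the flange at the far end.

```bash
python3 - <<'E'
from h import *
import pickle
w,t=pickle.load(open('w6.pkl','rb')); f=w['frame']
g=cv2.cvtColor(f,cv2.COLOR_RGB2GRAY).astype(int); hsv=cv2.cvtColor(f,cv2.COLOR_RGB2HSV)
print('col profile 317:',[(v,g[v,312:323].mean().round()) for v in range(196,240,3)])
m=((g>95)&(hsv[...,1]<40)); 
for v in (129,214,222,296): x=np.where(m[v,290:350])[0]; print(v,x.min()+290,x.max()+290)
for u,v in((317,129),(317,217),(318,296)): print(ray(w,u,v,.064).round(4))
# V-blocks in top
g=cv2.cvtColor(t['frame'],cv2.COLOR_RGB2GRAY)
for x,y in((571,107),(707,124)):
    print(ray(t,220+(x-480)/320*165,190+y/242*125,.078).round(4))
E
```

```text
col profile 317: [(196, np.float64(51.0)), (199, np.float64(51.0)), (202, np.float64(51.0)), (205, np.float64(55.0)), (208, np.float64(133.0)), (211, np.float64(133.0)), (214, np.float64(134.0)), (217, np.float64(134.0)), (220, np.float64(134.0)), (223, np.float64(134.0)), (226, np.float64(134.0)), (229, np.float64(134.0)), (232, np.float64(137.0)), (235, np.float64(48.0)), (238, np.float64(51.0))]
129 302 333
214 304 332
222 304 332
296 291 331
[0.4707 0.3488 0.064 ]
[0.3987 0.3436 0.064 ]
[0.3234 0.3373 0.064 ]
[0.5352 0.0714 0.078 ]
[ 0.5208 -0.0778  0.078 ]
```

>>> play_rows(series=[[0.009, -0.045, 0.3, 0, 0, 0], [0.009, -0.045, 0.65, 0, 0, 0], [0.009, -0.045, 1, 0, 0, 0], [0.009, -0.045, 1, 0, 0, 0], [0.009, -0.045, 1, 0, 0, 0], [0.009, -0.045, 1, 0, 0, 0]])

```text
time: 27.3
eef_pos: [0.3977, 0.3433, 0.0939]
ee_rot: [-179.9, -0.2, 4.4]
ft_force: [1.1, -0.2, 0.5]
grip_width: 0.999
finger_force: 0.0
```

```bash
python3 - <<'E'
from h import *
plan(.396,.342,.001,4.5)
w=cam('wrist','w7.png'); f=w['frame']
g=cv2.cvtColor(f,cv2.COLOR_RGB2GRAY).astype(int); hsv=cv2.cvtColor(f,cv2.COLOR_RGB2HSV)
print([np.round(proj(w,[.396,.342,z])) for z in (.05,.065)])
u0=318
col=g[150:330,312:324].mean(1); e=np.where(np.abs(np.diff(col))>25)[0]+150; print('col edges',e)
for v in (235,245,255,265):
    r=g[v,250:390]; e=np.where(np.abs(np.diff(r))>20)[0]+250; print(v,e,)
E
```

```text
t 27.3 tcp [0.3977 0.3433 0.0939] rot [-179.9    -0.2     4.41] j6 118.3 grip 0.999 F [ 1.1 -0.2  0.5] ff 0.0
shift/10cm [-0.021  0.013  0.929] turn [-0.0006 -0.0011 -0.0005]
[array([325., 259.]), array([325., 268.])]
col edges [160 161 202 209 229 248 285]
235 [276 277 307 308 338 339]
245 [277 290]
255 [277 278 351 369 375]
265 [278]
```

```bash
python3 - <<'E'
import cv2,numpy as np
f=cv2.imread('pics/w7.png'); hsv=cv2.cvtColor(f,cv2.COLOR_BGR2HSV); g=cv2.cvtColor(f,cv2.COLOR_BGR2GRAY)
for v in (258,266,276):
    print(v,'S',hsv[v,280:370:4,1].tolist()); print('  V',g[v,280:370:4].tolist())
E
```

```text
258 S [148, 145, 144, 143, 145, 123, 13, 11, 12, 10, 8, 11, 6, 9, 10, 10, 12, 148, 142, 141, 140, 143, 146]
  V [124, 140, 132, 124, 108, 100, 97, 109, 122, 128, 133, 136, 136, 135, 130, 124, 106, 108, 141, 141, 144, 135, 121]
266 S [145, 143, 146, 143, 145, 120, 13, 13, 6, 10, 9, 9, 9, 8, 10, 10, 15, 151, 143, 144, 145, 147, 137]
  V [97, 105, 98, 97, 106, 100, 98, 112, 123, 129, 134, 137, 136, 134, 129, 120, 101, 107, 107, 107, 106, 99, 87]
276 S [146, 146, 144, 144, 145, 130, 14, 9, 10, 12, 10, 10, 12, 14, 8, 11, 13, 146, 146, 141, 146, 143, 141]
  V [94, 104, 99, 98, 105, 100, 90, 114, 127, 103, 105, 122, 105, 103, 100, 114, 95, 109, 108, 108, 108, 98, 106]
```

>>> play_rows(series=[[0, 0, 0.25, 0, 0, 0], [0, 0, 0.5, 0, 0, 0], [0, 0, 0.7, 0, 0, 0], [0, 0, 0.83, 0, 0, 0], [0, 0, 0.91, 0, 0, 0], [0, 0, 0.91, 0, 0, 0], [0, 0, 0.91, 0, 0, 0]])

```text
time: 28.05
eef_pos: [0.3971, 0.3429, 0.0015]
ee_rot: [-179.9, -0.1, 4.4]
ft_force: [0.3, -0.3, 0.2]
grip_width: 0.999
finger_force: 0.0
```

>>> play_rows(series=[[0, 0, 0, 0, 0, 0], [0, 0, 0, 0, 0, 0], [0, 0, 0, 0, 0, 0], [0, 0, 0, 0, 0, 0], [0, 0, 0, 0, 0, 0], [0, 0, 0, 0, 0, 0], [0, 0, 0, 0, 0, 0], [0, 0, 0, 0, 0, 0]], claw=1, grip_force=70)

```text
time: 28.85
eef_pos: [0.3965, 0.3433, 0.0011]
ee_rot: [-179.9, -0.0, 4.4]
ft_force: [-2.4, 5.4, 3.7]
grip_width: 0.328
finger_force: 68.9
```

Gripped at about 28 mm. I'll lift and check the force, then carry.

>>> play_rows(series=[[0, 0, -0.05, 0, 0, 0], [0, 0, -0.15, 0, 0, 0], [0, 0, -0.3, 0, 0, 0], [0, 0, -0.5, 0, 0, 0], [0, 0, -0.7, 0, 0, 0], [0, 0, -0.9, 0, 0, 0], [0, 0, -1, 0, 0, 0], [0, 0, -1, 0, 0, 0], [0, 0, -1, 0, 0, 0]])

```text
time: 29.75
eef_pos: [0.3958, 0.3419, 0.0997]
ee_rot: [180.0, 0.1, 4.4]
ft_force: [-0.0, 0.9, -8.0]
grip_width: 0.328
finger_force: 69.5
```

```bash
python3 - <<'E'
from h import *
plan(.530,-.001,.13,4.5)
w=cam('wrist','w8.png'); s=cam('side')
o=np.hstack([cv2.resize(w['frame'],(480,360)),cv2.copyMakeBorder(cv2.resize(s['frame'][90:230,140:300],(320,280),interpolation=cv2.INTER_CUBIC),0,80,0,0,0)])
cv2.imwrite('pics/m8.png',o[:,:,::-1])
E
```

```text
t 29.75 tcp [0.3958 0.3419 0.0997] rot [1.7996e+02 6.0000e-02 4.3900e+00] j6 118.3 grip 0.328 F [-0.   0.9 -8. ] ff 69.5
shift/10cm [ 1.075  3.522 -0.301] turn [ 0.0002  0.0003 -0.0006]
```

View pics/m8.png

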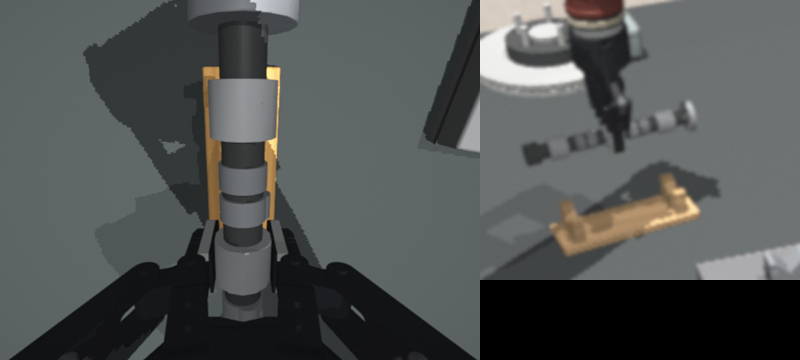

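The camshaft hangs level by its middle journal with the flange ahead. I'll carry it to the plate and turn it.

>>> play_rows(series=[[0.05, 0.15, -0.05, 0, 0, 0], [0.11, 0.37, -0.15, 0, 0, 0], [0.19, 0.62, -0.25, 0, 0, 0], [0.27, 0.88, -0.3, 0, 0, 0]])

```text
time: 30.25
eef_pos: [0.4298, 0.2559, 0.1299]
ee_rot: [180.0, 0.1, 4.4]
ft_force: [-0.2, 0.5, -7.1]
grip_width: 0.328
finger_force: 70.0
```

>>> play_rows(series=[[0.09, 0.3, 0, 0, 0, 0], [0.18, 0.6, 0, 0, 0, 0], [0.27, 0.88, 0, 0, 0, 0]])

```text
time: 30.55
eef_pos: [0.463, 0.1696, 0.1289]
ee_rot: [180.0, 0.1, 4.4]
ft_force: [0.1, -0.4, -7.1]
grip_width: 0.328
finger_force: 70.1
```

>>> play_rows(series=[[0.09, 0.3, 0, 0, 0, 0], [0.18, 0.6, 0, 0, 0, 0], [0.27, 0.88, 0, 0, 0, 0]])

```text
time: 30.85
eef_pos: [0.4966, 0.084, 0.1288]
ee_rot: [-180.0, 0.1, 4.4]
ft_force: [0.5, 0.5, -6.6]
grip_width: 0.332
finger_force: 70.1
```

>>> play_rows(series=[[0.09, 0.3, 0, 0, 0, 0], [0.17, 0.57, 0, 0, 0, 0], [0.23, 0.76, 0, 0, 0, 0], [0.27, 0.88, 0, 0, 0, 0], [0.27, 0.88, 0, 0, 0, 0]])

```text
time: 31.35
eef_pos: [0.5308, -0.0014, 0.1294]
ee_rot: [-180.0, 0.1, 4.3]
ft_force: [-0.4, 0.4, -7.4]
grip_width: 0.33
finger_force: 70.2
```

>>> play_rows(series=[[0, 0, 0, 0, 0, -0.02], [0, 0, 0, 0, 0, -0.05], [0, 0, 0, 0, 0, -0.09], [0, 0, 0, 0, 0, -0.13], [0, 0, 0, 0, 0, -0.17], [0, 0, 0, 0, 0, -0.21], [0, 0, 0, 0, 0, -0.25], [0, 0, 0, 0, 0, -0.29], [0, 0, 0, 0, 0, -0.33], [0, 0, 0, 0, 0, -0.37]])

```text
time: 32.35
eef_pos: [0.5302, 0.001, 0.1297]
ee_rot: [-179.9, -0.0, 71.4]
ft_force: [0.3, 0.4, -7.6]
grip_width: 0.331
finger_force: 70.3
```

>>> play_rows(series=[[0, 0, 0, 0, 0, -0.035], [0, 0, 0, 0, 0, -0.06], [0, 0, 0, 0, 0, -0.0775], [0, 0, 0, 0, 0, -0.0775], [0, 0, 0, 0, 0, -0.0775], [0, 0, 0, 0, 0, -0.0775]])

```text
time: 32.95
eef_pos: [0.5307, 0.0001, 0.1302]
ee_rot: [-180.0, -0.0, 84.9]
ft_force: [0.9, 0.4, -6.3]
grip_width: 0.332
finger_force: 70.2
```

```bash
python3 - <<'E'
from h import *
plan(.530,-.001,.036,84.95)
w=cam('wrist','w9.png'); s=cam('side')
o=np.hstack([cv2.resize(w['frame'],(480,360)),cv2.copyMakeBorder(cv2.resize(s['frame'][160:310,230:390],(320,300),interpolation=cv2.INTER_CUBIC),0,60,0,0,0)])
cv2.imwrite('pics/m9.png',o[:,:,::-1])
for p in ((.5367,.0734,.08),(.5234,-.0753,.08)): print(np.round(proj(w,p)))
E
```

```text
t 32.95 tcp [5.307e-01 1.000e-04 1.302e-01] rot [-1.7997e+02 -1.0000e-02  8.4930e+01] j6 -3.0 grip 0.332 F [ 0.9  0.4 -6.3] ff 70.2
shift/10cm [-0.012 -0.005  0.942] turn [-0.0002 -0.     -0.0001]
[322. 135.]
[322. 350.]
```

View pics/m9.png

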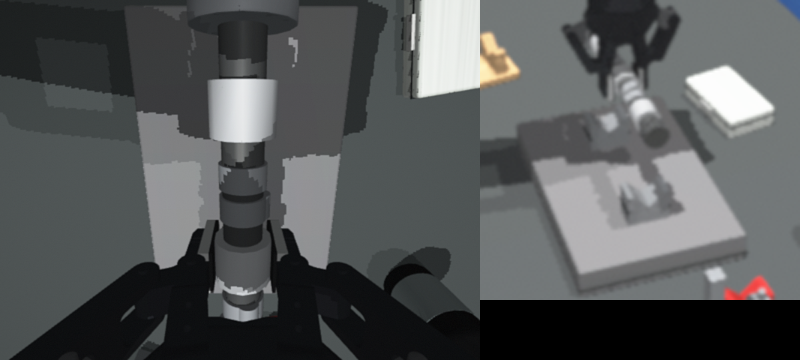

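Shaft above both blocks, flange left. I'll lower it slowly.

>>> play_rows(series=[[-0.01, 0, 0.15, 0, 0, 0], [-0.01, 0, 0.3, 0, 0, 0], [-0.01, 0, 0.45, 0, 0, 0], [-0.01, 0, 0.58, 0, 0, 0], [-0.01, 0, 0.69, 0, 0, 0], [-0.01, 0, 0.78, 0, 0, 0], [-0.01, 0, 0.84, 0, 0, 0], [-0.01, 0, 0.88, 0, 0, 0], [-0.01, 0, 0.9, 0, 0, 0], [-0.01, 0, 0.9, 0, 0, 0]])

```text
time: 34.05
eef_pos: [0.5311, -0.0013, 0.0406]
ee_rot: [180.0, 0.0, 84.9]
ft_force: [0.5, 0.8, -7.0]
grip_width: 0.327
finger_force: 70.4
```

>>> play_rows(series=[[0, 0, 0.015, 0, 0, 0], [0, 0, 0.03, 0, 0, 0], [0, 0, 0.045, 0, 0, 0], [0, 0, 0.045, 0, 0, 0], [0, 0, 0.045, 0, 0, 0]])

```text
time: 34.55
eef_pos: [0.5308, -0.0013, 0.0359]
ee_rot: [-180.0, -0.0, 84.9]
ft_force: [-0.2, 0.2, -6.4]
grip_width: 0.331
finger_force: 70.3
```

>>> play_rows(series=[[0, 0, 0.005, 0, 0, 0], [0, 0, 0.01, 0, 0, 0], [0, 0, 0.015, 0, 0, 0], [0, 0, 0.02, 0, 0, 0], [0, 0, 0.02, 0, 0, 0]])

```text
time: 35.05
eef_pos: [0.531, -0.0013, 0.0352]
ee_rot: [-180.0, 0.0, 85.0]
ft_force: [-6.0, 0.3, 3.1]
grip_width: 0.33
finger_force: 71.4
```

>>> play_rows(series=[[0, 0, 0, 0, 0, 0], [0, 0, 0, 0, 0, 0], [0, 0, 0, 0, 0, 0], [0, 0, 0, 0, 0, 0], [0, 0, 0, 0, 0, 0], [0, 0, 0, 0, 0, 0]], claw=0)

```text
time: 35.65
eef_pos: [0.5309, -0.0013, 0.0339]
ee_rot: [180.0, 0.0, 84.9]
ft_force: [-0.5, 0.6, 0.7]
grip_width: 0.999
finger_force: 0.0
```

>>> play_rows(series=[[0, 0, -0.1, 0, 0, 0], [0, 0, -0.3, 0, 0, 0], [0, 0, -0.6, 0, 0, 0], [0, 0, -1, 0, 0, 0]])

```text
time: 36.05
eef_pos: [0.5294, -0.0011, 0.1337]
ee_rot: [-179.8, -0.0, 84.9]
ft_force: [1.1, 0.7, 0.7]
grip_width: 1.002
finger_force: 0.0
```

>>> play_rows(series=[[0, 0, -0.4, 0, 0, 0], [0, 0, -0.8, 0, 0, 0], [0, 0, -1, 0, 0, 0], [0, 0, -1, 0, 0, 0], [0, 0, -1, 0, 0, 0], [0, 0, -1, 0, 0, 0]])

```text
time: 36.65
eef_pos: [0.5298, -0.0012, 0.232]
ee_rot: [-179.8, -0.0, 84.9]
ft_force: [0.5, -0.0, 0.0]
grip_width: 1.0
finger_force: 0.0
```

```bash
python3 - <<'E'
from h import *
import pickle
plan(.49,-.2,.235,84.95)
w=cam('wrist','w10.png'); t=cam('top','t10.png'); pickle.dump((w,t),open('w10.pkl','wb'))
o=np.hstack([cv2.resize(w['frame'],(480,360)),cv2.copyMakeBorder(cv2.resize(t['frame'][180:320,200:480],(320,160),interpolation=cv2.INTER_CUBIC),0,200,0,0,0)])
cv2.imwrite('pics/m10.png',o[:,:,::-1])
print(proj(w,[.53,-.001,.098]))
f=w['frame'];g=cv2.cvtColor(f,cv2.COLOR_RGB2GRAY).astype(int)
for u in (310,320,330): print(u,(np.where(np.abs(np.diff(g[100:400,u]))>22)[0]+100).tolist())
E
```

```text
t 36.65 tcp [ 0.5298 -0.0012  0.232 ] rot [-1.7982e+02 -1.0000e-02  8.4950e+01] j6 -3.1 grip 1.0 F [ 0.5 -0.   0. ] ff 0.0
shift/10cm [-2.016 -0.222 -0.03 ] turn [-0.001 -0.    -0.   ]
(np.float64(323.39232535109585), np.float64(218.28907327808324))
310 [148, 201, 204, 251, 271, 309, 310]
320 [114, 115, 126, 145, 174, 183, 184, 192, 193, 203, 205, 206, 231, 232, 233, 242, 243, 254, 255, 258, 259, 270, 271, 283, 284, 306, 307, 315, 318]
330 [114, 115, 128, 145, 173, 174, 178, 179, 192, 193, 205, 206, 231, 232, 233, 242, 243, 255, 256, 258, 259, 270, 271, 283, 284, 306, 307]
```

View pics/m10.png

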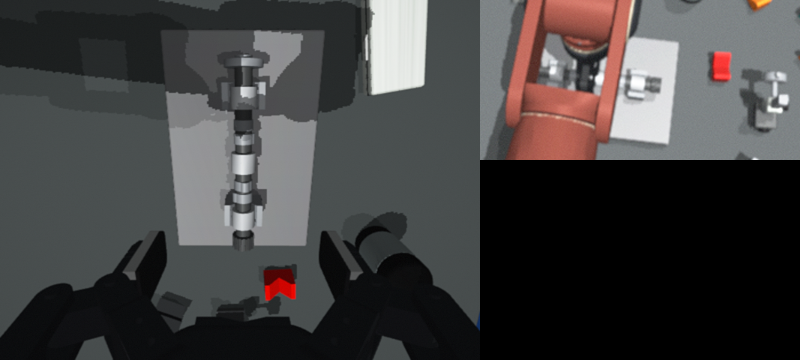

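The camshaft lies in both blocks. The middle journal is centred at about (324,219), as predicted for the plate centre. Next is the gauge.

>>> play_rows(series=[[-0.4, -0.02, 0, 0, 0, 0], [-0.82, -0.04, 0, 0, 0, 0]])

```text
time: 36.95
eef_pos: [0.519, -0.0825, 0.2324]
ee_rot: [-179.9, -0.0, 85.1]
ft_force: [0.5, -0.9, -0.2]
grip_width: 0.998
finger_force: 0.0
```

>>> play_rows(series=[[-0.4, -0.02, 0, 0, 0, 0], [-0.82, -0.04, 0, 0, 0, 0]])

```text
time: 37.15
eef_pos: [0.5075, -0.1649, 0.2325]
ee_rot: [-179.9, -0.1, 85.0]
ft_force: [1.3, 0.8, -0.4]
grip_width: 1.0
finger_force: 0.0
```

>>> play_rows(series=[[-0.4, -0.02, 0, 0, 0, 0], [-0.82, -0.04, 0, 0, 0, 0]])

```text
time: 37.35
eef_pos: [0.4963, -0.2464, 0.2324]
ee_rot: [-179.9, -0.1, 85.0]
ft_force: [-0.1, 0.3, 0.2]
grip_width: 0.999
finger_force: 0.0
```

>>> play_rows(series=[[-0.4, -0.02, 0, 0, 0, 0], [-0.82, -0.04, 0, 0, 0, 0], [-0.82, -0.04, 0, 0, 0, 0]])

```text
time: 37.65
eef_pos: [0.4843, -0.3303, 0.232]
ee_rot: [-179.8, -0.0, 84.6]
ft_force: [-0.8, 1.0, 0.8]
grip_width: 1.001
finger_force: 0.0
```

>>> play_rows(series=[[0, 0, 0, 0, 0, 0.045], [0, 0, 0, 0, 0, 0.09], [0, 0, 0, 0, 0, 0.135], [0, 0, 0, 0, 0, 0.18], [0, 0, 0, 0, 0, 0.225], [0, 0, 0, 0, 0, 0.27], [0, 0, 0, 0, 0, 0.315], [0, 0, 0, 0, 0, 0.36], [0, 0, 0, 0, 0, 0.405], [0, 0, 0, 0, 0, 0.45]])

```text
time: 38.65
eef_pos: [0.4859, -0.3253, 0.2326]
ee_rot: [-179.9, 0.1, 3.7]
ft_force: [-0.2, 0.7, -0.4]
grip_width: 0.999
finger_force: 0.0
```

>>> play_rows(series=[[0, 0, 0, 0, 0, 0.022], [0, 0, 0, 0, 0, 0.022], [0, 0, 0, 0, 0, 0.022], [0, 0, 0, 0, 0, 0.022], [0, 0, 0, 0, 0, 0.022]])

```text
time: 39.15
eef_pos: [0.486, -0.3264, 0.2337]
ee_rot: [-180.0, 0.0, 0.0]
ft_force: [-0.1, 0.1, 0.1]
grip_width: 0.995
finger_force: 0.0
```

```bash
python3 - <<'E'
from h import *
import pickle
plan(.4864,-.3264,.19,0)
w=cam('wrist','w11.png'); pickle.dump(w,open('w11.pkl','wb'))
print(proj(w,[.4864,-.3264,.17]),proj(w,[.4864,-.3264,.04]))
g=cv2.cvtColor(w['frame'],cv2.COLOR_RGB2GRAY); hsv=cv2.cvtColor(w['frame'],cv2.COLOR_RGB2HSV)
for t in (130,160,190):
    m=((g>t)&(hsv[...,1]<50)).astype(np.uint8)
    for k in cv2.findContours(m,cv2.RETR_LIST,cv2.CHAIN_APPROX_NONE)[0]:
        a=cv2.contourArea(k)
        if a>150: print(t,a,[np.round(x,1) for x in cv2.minAreaRect(k)])
E
```

```text
t 39.15 tcp [ 0.486  -0.3264  0.2337] rot [-1.7998e+02  1.0000e-02  3.0000e-02] j6 48.8 grip 0.995 F [-0.1  0.1  0.1] ff 0.0
shift/10cm [0.004 0.    0.437] turn [-0.0001  0.0001  0.0002]
(np.float64(323.57399508717515), np.float64(244.87935558716825)) (np.float64(323.6156017663851), np.float64(203.4787838353626))
130 2025.5 [array([610.5, 390.5]), array([65., 57.]), np.float64(90.0)]
130 336.0 [array([334.6, 337.6]), array([ 9.4, 41.9]), np.float64(33.7)]
130 1016.5 [array([296.4, 313.9]), array([27.3, 52.7]), np.float64(31.0)]
130 179.5 [array([144.5, 252. ]), array([17., 22.]), np.float64(-0.0)]
130 776.0 [array([321.4, 221. ]), array([31.1, 65. ]), np.float64(5.0)]
130 201.0 [array([322.5, 188.5]), array([29.,  9.]), np.float64(90.0)]
130 3130.0 [array([ 28.5, 204. ]), array([94., 57.]), np.float64(90.0)]
130 349.0 [array([136. , 140.5]), array([36.2, 18.4]), np.float64(86.3)]
130 7878.0 [array([ 56.5, 107.9]), array([122.7,  95.5]), np.float64(5.5)]
160 1992.0 [array([610.5, 390.5]), array([63., 57.]), np.float64(90.0)]
160 280.0 [array([334.7, 337.7]), array([ 8. , 40.8]), np.float64(33.7)]
160 304.5 [array([286.5, 314.2]), array([ 9. , 41.2]), np.float64(29.4)]
160 608.0 [array([321. , 229.5]), array([47., 30.]), np.float64(90.0)]
160 687.0 [array([ 34.6, 174. ]), array([36.9, 25.6]), np.float64(9.0)]
160 216.5 [array([ 42.8, 147.9]), array([34.6,  7.5]), np.float64(6.3)]
190 1943.0 [array([611. , 390.5]), array([63., 56.]), np.float64(90.0)]
190 207.0 [array([334.7, 337.6]), array([ 6.6, 39.7]), np.float64(34.3)]
190 502.0 [array([323.3, 229.5]), array([23.5, 48.2]), np.float64(8.1)]
190 499.5 [array([ 32.9, 174.1]), array([33.2, 20.4]), np.float64(8.1)]
```

View pics/w11.png

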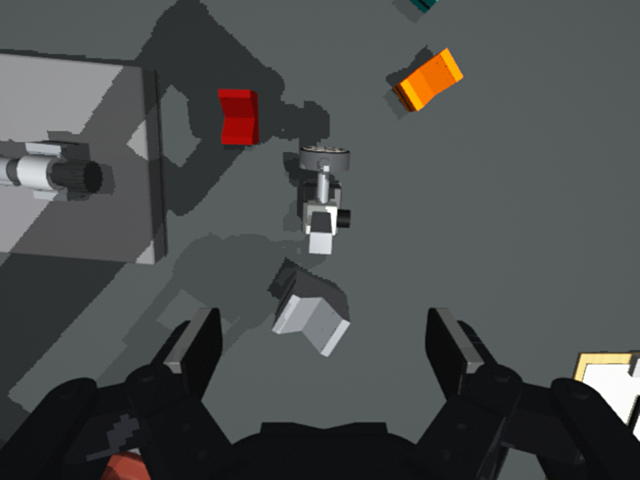

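The gauge column's top is the light square at about (320,244) and its dial is at (325,157) pointing away from the robot, so the gauge is turned only a few degrees from 180. I'll fit the column top numerically.

```bash
python3 - <<'E'
from h import *
import pickle
w=pickle.load(open('w11.pkl','rb')); g=cv2.cvtColor(w['frame'],cv2.COLOR_RGB2GRAY)
for v in range(228,258,2): print(v,g[v,300:342:2].tolist())
for v in (150,153,156,160,166): x=np.where(g[v,285:370]>105)[0]+285; print(v,x.min() if len(x) else None,x.max() if len(x) else None)
E
```

```text
228 [74, 69, 99, 189, 241, 131, 58, 63, 62, 61, 61, 63, 61, 63, 62, 59, 227, 250, 147, 90, 85]
230 [87, 67, 99, 197, 241, 109, 54, 56, 57, 58, 57, 60, 59, 60, 58, 58, 222, 248, 144, 90, 92]
232 [93, 83, 83, 202, 239, 155, 164, 158, 149, 140, 131, 116, 105, 98, 91, 83, 202, 247, 131, 89, 92]
234 [93, 93, 90, 105, 116, 177, 215, 215, 215, 217, 219, 218, 221, 223, 225, 222, 209, 226, 75, 90, 92]
236 [92, 92, 89, 78, 72, 181, 212, 212, 213, 215, 216, 218, 218, 220, 221, 224, 132, 86, 91, 93, 92]
238 [92, 93, 82, 77, 75, 188, 210, 211, 213, 214, 215, 216, 217, 220, 221, 222, 123, 91, 93, 93, 93]
240 [90, 81, 78, 78, 76, 191, 209, 210, 212, 213, 214, 216, 217, 218, 220, 218, 107, 92, 93, 93, 91]
242 [78, 78, 78, 78, 77, 192, 209, 208, 210, 213, 214, 215, 216, 217, 219, 217, 103, 91, 93, 92, 93]
244 [78, 79, 78, 77, 86, 197, 206, 207, 209, 212, 213, 214, 215, 217, 218, 220, 103, 90, 92, 92, 92]
246 [78, 79, 77, 77, 93, 199, 206, 206, 209, 211, 211, 213, 215, 217, 218, 216, 106, 91, 92, 90, 92]
248 [86, 78, 78, 77, 97, 200, 204, 205, 207, 210, 212, 212, 214, 216, 217, 211, 103, 91, 93, 93, 91]
250 [88, 80, 77, 77, 97, 199, 202, 204, 206, 207, 210, 211, 213, 215, 218, 203, 95, 91, 93, 93, 93]
252 [90, 77, 78, 78, 101, 191, 193, 197, 208, 202, 207, 212, 213, 215, 221, 199, 90, 92, 92, 92, 92]
254 [81, 78, 77, 77, 76, 74, 77, 80, 94, 86, 95, 106, 108, 113, 128, 121, 90, 92, 92, 93, 92]
256 [79, 78, 76, 78, 78, 79, 77, 80, 78, 78, 78, 77, 77, 89, 90, 90, 92, 93, 93, 92, 92]
150 314 338
153 None None
156 321 330
160 322 330
166 303 329
```

>>> play_rows(series=[[0.02, -0.024, 0.2, 0, 0, 0.022], [0.02, -0.024, 0.45, 0, 0, 0.022], [0.02, -0.024, 0.7, 0, 0, 0.022], [0.02, -0.024, 0.9, 0, 0, 0.022], [0.02, -0.024, 1, 0, 0, 0.022], [0.02, -0.024, 1, 0, 0, 0.022]])

```text
time: 39.8
eef_pos: [0.4871, -0.3235, 0.1321]
ee_rot: [-179.9, 0.2, -4.0]
ft_force: [0.1, -0.1, 0.7]
grip_width: 1.0
finger_force: 0.0
```

>>> play_rows(series=[[0, 0, 0.1, 0, 0, 0], [0, 0, 0.2, 0, 0, 0], [0, 0, 0.255, 0, 0, 0], [0, 0, 0.255, 0, 0, 0], [0, 0, 0.255, 0, 0, 0]])

```text
time: 40.3
eef_pos: [0.4881, -0.3243, 0.1085]
ee_rot: [180.0, -0.0, -4.0]
ft_force: [0.7, 0.1, -0.6]
grip_width: 0.997
finger_force: 0.0
```

>>> play_rows(series=[[0, 0, 0, 0, 0, 0], [0, 0, 0, 0, 0, 0], [0, 0, 0, 0, 0, 0], [0, 0, 0, 0, 0, 0], [0, 0, 0, 0, 0, 0], [0, 0, 0, 0, 0, 0], [0, 0, 0, 0, 0, 0], [0, 0, 0, 0, 0, 0], [0, 0, 0, 0, 0, 0]], claw=1, grip_force=80)

```text
time: 41.2
eef_pos: [0.4883, -0.3244, 0.1088]
ee_rot: [180.0, -0.0, -4.0]
ft_force: [1.5, 0.1, 2.3]
grip_width: 0.174
finger_force: 79.0
```

Gripped at about 15 mm. I'll lift, carry to behind the shaft and turn half round.

>>> play_rows(series=[[0, 0, -0.05, 0, 0, 0], [0, 0, -0.15, 0, 0, 0], [0, 0, -0.3, 0, 0, 0], [0, 0, -0.5, 0, 0, 0], [0, 0, -0.7, 0, 0, 0], [0, 0, -0.9, 0, 0, 0], [0, 0, -1, 0, 0, 0]])

```text
time: 41.9
eef_pos: [0.4887, -0.3248, 0.2115]
ee_rot: [179.9, -0.2, -4.0]
ft_force: [-0.2, -0.8, -6.7]
grip_width: 0.174
finger_force: 78.3
```

>>> play_rows(series=[[0, 0, -0.15, 0, 0, 0], [0, 0, -0.3, 0, 0, 0], [0, 0, -0.4, 0, 0, 0], [0, 0, -0.4, 0, 0, 0]])

```text
time: 42.3
eef_pos: [0.4889, -0.3249, 0.2508]
ee_rot: [179.9, -0.2, -4.0]
ft_force: [0.2, -0.5, -7.1]
grip_width: 0.175
finger_force: 78.3
```

>>> play_rows(series=[[0.03, -0.12, 0, 0, 0, 0], [0.07, -0.32, 0, 0, 0, 0], [0.12, -0.56, 0, 0, 0, 0], [0.17, -0.81, 0, 0, 0, 0]])

```text
time: 42.7
eef_pos: [0.5103, -0.2427, 0.2467]
ee_rot: [-179.9, 0.1, -4.0]
ft_force: [1.1, 0.7, -7.3]
grip_width: 0.174
finger_force: 78.5
```

>>> play_rows(series=[[0.06, -0.27, 0, 0, 0, 0], [0.12, -0.54, 0, 0, 0, 0], [0.17, -0.81, 0, 0, 0, 0]])

```text
time: 43.0
eef_pos: [0.5328, -0.1626, 0.2468]
ee_rot: [-179.9, 0.1, -3.9]
ft_force: [-0.1, -0.2, -6.9]
grip_width: 0.177
finger_force: 78.5
```

>>> play_rows(series=[[0.06, -0.27, 0, 0, 0, 0], [0.12, -0.54, 0, 0, 0, 0], [0.17, -0.81, 0, 0, 0, 0]])

```text
time: 43.3
eef_pos: [0.5552, -0.083, 0.2469]
ee_rot: [-179.9, 0.1, -3.9]
ft_force: [0.3, -0.6, -7.2]
grip_width: 0.176
finger_force: 78.5
```

>>> play_rows(series=[[0.06, -0.27, 0, 0, 0, 0], [0.11, -0.52, 0, 0, 0, 0], [0.15, -0.71, 0, 0, 0, 0], [0.17, -0.81, 0, 0, 0, 0], [0.17, -0.81, 0, 0, 0, 0]])

```text
time: 43.8
eef_pos: [0.5778, -0.0041, 0.2473]
ee_rot: [-180.0, 0.1, -3.8]
ft_force: [-0.4, -0.9, -8.0]
grip_width: 0.174
finger_force: 78.6
```

>>> play_rows(series=[[0, 0, 0, 0, 0, -0.02], [0, 0, 0, 0, 0, -0.05], [0, 0, 0, 0, 0, -0.09], [0, 0, 0, 0, 0, -0.13], [0, 0, 0, 0, 0, -0.17], [0, 0, 0, 0, 0, -0.21], [0, 0, 0, 0, 0, -0.25], [0, 0, 0, 0, 0, -0.29], [0, 0, 0, 0, 0, -0.33], [0, 0, 0, 0, 0, -0.37]])

```text
time: 44.8
eef_pos: [0.5778, -0.0068, 0.2479]
ee_rot: [-180.0, 0.1, 62.8]
ft_force: [-0.1, -0.3, -7.8]
grip_width: 0.176
finger_force: 78.6
```

>>> play_rows(series=[[0, 0, 0, 0, 0, -0.04], [0, 0, 0, 0, 0, -0.08], [0, 0, 0, 0, 0, -0.12], [0, 0, 0, 0, 0, -0.16], [0, 0, 0, 0, 0, -0.2], [0, 0, 0, 0, 0, -0.24], [0, 0, 0, 0, 0, -0.28], [0, 0, 0, 0, 0, -0.32], [0, 0, 0, 0, 0, -0.36], [0, 0, 0, 0, 0, -0.4]])

```text
time: 45.8
eef_pos: [0.5777, -0.0068, 0.2479]
ee_rot: [-179.9, -0.0, 134.8]
ft_force: [0.2, -0.3, -8.1]
grip_width: 0.176
finger_force: 78.6
```

>>> play_rows(series=[[0, 0, 0, 0, 0, -0.04], [0, 0, 0, 0, 0, -0.08], [0, 0, 0, 0, 0, -0.12], [0, 0, 0, 0, 0, -0.16], [0, 0, 0, 0, 0, -0.19], [0, 0, 0, 0, 0, -0.21], [0, 0, 0, 0, 0, -0.224], [0, 0, 0, 0, 0, -0.224], [0, 0, 0, 0, 0, -0.224]])

```text
time: 46.7
eef_pos: [0.578, -0.0064, 0.2481]
ee_rot: [-180.0, -0.0, 174.8]
ft_force: [0.7, 0.5, -7.3]
grip_width: 0.174
finger_force: 78.6
```

```bash
python3 - <<'E'
from h import *
import pickle
plan(.5798,-.0054,.149,175)
w=cam('wrist','w12.png'); s=cam('side','s12.png'); pickle.dump((w,s),open('w12.pkl','wb'))
# shaft seen from wrist: bright journals near projected centre
print('mid crown proj',np.round(proj(w,[.530,-.001,.098])),'ends',np.round(proj(w,[.5367,.0737,.098])),np.round(proj(w,[.5234,-.0757,.098])))
g=cv2.cvtColor(w['frame'],cv2.COLOR_RGB2GRAY).astype(int)
cv2.imwrite('pics/w12s.png',w['frame'][:,:,::-1])
E
```

```text
t 46.7 tcp [ 0.578  -0.0064  0.2481] rot [-1.7998e+02 -4.0000e-02  1.7484e+02] j6 -92.8 grip 0.174 F [ 0.7  0.5 -7.3] ff 78.6
shift/10cm [-0.018  0.012  0.991] turn [-0.0001 -0.0002 -0.0009]
mid crown proj [324. 160.] ends [410. 160.] [239. 160.]
```

```bash
python3 - <<'E'
from h import *
import pickle
w,s=pickle.load(open('w12.pkl','rb')); g=cv2.cvtColor(w['frame'],cv2.COLOR_RGB2GRAY)
for v in (150,160,170): print(v,g[v,180:470:5].tolist())
for u in (240,410,324): print(u,g[110:330:5,u].tolist())
E
```

```text
150 [83, 173, 101, 70, 64, 69, 43, 61, 59, 195, 199, 197, 195, 192, 187, 61, 61, 84, 155, 156, 62, 143, 143, 145, 59, 61, 182, 181, 178, 177, 175, 175, 56, 56, 131, 131, 132, 55, 131, 131, 101, 57, 58, 163, 155, 88, 90, 88, 88, 30, 31, 30, 30, 44, 72, 70, 80, 79]
160 [86, 170, 127, 124, 121, 128, 56, 119, 119, 236, 234, 236, 237, 238, 241, 121, 120, 144, 207, 207, 113, 199, 195, 198, 116, 114, 231, 210, 206, 209, 211, 217, 85, 84, 162, 162, 162, 80, 158, 159, 110, 37, 36, 88, 93, 92, 93, 93, 95, 37, 34, 33, 34, 43, 73, 72, 79, 78]
170 [86, 143, 164, 62, 63, 63, 62, 24, 58, 74, 162, 165, 170, 173, 177, 42, 46, 38, 103, 99, 70, 93, 116, 105, 104, 139, 140, 138, 128, 122, 137, 141, 139, 129, 55, 58, 64, 55, 77, 77, 64, 37, 49, 72, 73, 76, 76, 80, 78, 64, 64, 41, 48, 57, 89, 80, 77, 80]
240 [170, 170, 165, 141, 111, 208, 110, 154, 195, 231, 237, 208, 170, 101, 199, 192, 158, 157, 157, 156, 156, 154, 154, 153, 154, 154, 153, 81, 85, 86, 85, 84, 85, 84, 88, 85, 86, 84, 76, 75, 76, 85, 86, 66]
410 [60, 60, 57, 60, 50, 72, 52, 81, 90, 94, 93, 85, 76, 77, 97, 92, 81, 80, 81, 79, 97, 146, 146, 147, 147, 148, 140, 45, 46, 47, 46, 46, 46, 47, 35, 80, 73, 142, 150, 154, 151, 151, 177, 240]
324 [160, 158, 157, 158, 139, 129, 128, 147, 178, 205, 208, 175, 102, 119, 24, 156, 147, 159, 156, 155, 152, 145, 145, 144, 145, 146, 145, 146, 144, 145, 141, 174, 220, 99, 66, 66, 66, 67, 55, 51, 51, 52, 51, 51]
```

Journal centres are at columns 238, 323 and 408 against predicted 239, 324 and 410, so the alignment is good. I'll lower the gauge.

>>> play_rows(series=[[-0.01, 0.01, 0.15, 0, 0, 0], [-0.01, 0.01, 0.3, 0, 0, 0], [-0.01, 0.01, 0.45, 0, 0, 0], [-0.01, 0.01, 0.6, 0, 0, 0], [-0.01, 0.01, 0.72, 0, 0, 0], [-0.01, 0.01, 0.8, 0, 0, 0], [-0.01, 0.01, 0.86, 0, 0, 0], [-0.01, 0.01, 0.9, 0, 0, 0], [-0.01, 0.01, 0.92, 0, 0, 0], [-0.01, 0.01, 0.92, 0, 0, 0]])

```text
time: 47.8
eef_pos: [0.5795, -0.0048, 0.1566]
ee_rot: [-180.0, 0.0, 174.9]
ft_force: [-0.1, 0.2, -7.1]
grip_width: 0.171
finger_force: 78.6
```

>>> play_rows(series=[[0, 0, 0.015, 0, 0, 0], [0, 0, 0.03, 0, 0, 0], [0, 0, 0.045, 0, 0, 0], [0, 0, 0.055, 0, 0, 0], [0, 0, 0.055, 0, 0, 0], [0, 0, 0.055, 0, 0, 0]])

```text
time: 48.4
eef_pos: [0.5795, -0.0048, 0.1511]
ee_rot: [-180.0, 0.0, 174.9]
ft_force: [-0.3, -0.4, -6.7]
grip_width: 0.172
finger_force: 78.6
```

>>> play_rows(series=[[0, 0, 0.01, 0, 0, 0], [0, 0, 0.015, 0, 0, 0], [0, 0, 0.02, 0, 0, 0], [0, 0, 0.02, 0, 0, 0], [0, 0, 0.02, 0, 0, 0]])

```text
time: 48.9
eef_pos: [0.5795, -0.0048, 0.149]
ee_rot: [-180.0, 0.0, 174.9]
ft_force: [-0.4, -0.5, -6.3]
grip_width: 0.174
finger_force: 78.6
```

>>> play_rows(series=[[0, 0, 0.005, 0, 0, 0], [0, 0, 0.01, 0, 0, 0], [0, 0, 0.01, 0, 0, 0], [0, 0, 0.01, 0, 0, 0]])

```text
time: 49.3
eef_pos: [0.5797, -0.0048, 0.1488]
ee_rot: [-180.0, 0.0, 174.9]
ft_force: [-1.0, 0.1, -0.3]
grip_width: 0.179
finger_force: 79.3
```

Contact with the plate. I'll check the alignment in the wrist image numerically before releasing.

```bash
python3 - <<'E'
from h import *
import pickle
w=cam('wrist','w13.png'); t=cam('top','t13.png'); s=cam('side','s13.png')
p=[.529,-.001,.098]
for n,c in(('w',w),('t',t),('s',s)): print(n,'crown',np.round(proj(c,p),1),'cap expected',np.round(proj(c,[.5297,-.0005,.174]),1))
g=cv2.cvtColor(w['frame'],cv2.COLOR_RGB2GRAY)
print(w['frame'].shape)
for v in range(130,330,8): print(v,g[v,264:388:4].tolist())
E
```

```text
w crown [322.1 172.4] cap expected [323.  199.7]
t crown [300.6 247.4] cap expected [298.9 239.8]
s crown [301.1 228.6] cap expected [300.7 201.8]
(480, 640, 3)
130 [143, 133, 147, 146, 143, 146, 145, 145, 145, 144, 144, 143, 144, 144, 136, 117, 119, 118, 118, 118, 117, 118, 118, 116, 116, 117, 116, 116, 116, 115, 117]
138 [122, 121, 122, 121, 122, 121, 120, 121, 121, 121, 120, 118, 124, 120, 120, 119, 117, 117, 118, 117, 119, 117, 117, 118, 117, 116, 116, 116, 116, 117, 116]
146 [122, 123, 122, 120, 120, 121, 120, 120, 120, 120, 120, 119, 118, 119, 118, 118, 117, 119, 117, 116, 116, 117, 116, 118, 115, 115, 118, 116, 117, 115, 116]
154 [120, 89, 88, 89, 88, 80, 123, 122, 121, 130, 168, 153, 151, 150, 148, 147, 145, 144, 141, 117, 118, 118, 120, 84, 87, 86, 87, 86, 117, 82, 53]
162 [120, 149, 149, 148, 148, 72, 68, 68, 68, 124, 180, 180, 178, 178, 177, 176, 175, 174, 174, 69, 61, 62, 60, 70, 132, 133, 132, 123, 52, 29, 66]
170 [137, 140, 139, 140, 140, 92, 88, 116, 84, 100, 132, 134, 131, 132, 121, 68, 123, 135, 135, 132, 125, 117, 85, 64, 125, 165, 164, 72, 66, 39, 72]
178 [172, 177
[... 1952 characters left out ...]
 64, 88, 103, 71, 13, 12, 14, 14, 11, 43, 43, 43, 43]
290 [81, 80, 80, 79, 78, 82, 80, 81, 81, 166, 143, 43, 49, 49, 65, 65, 62, 64, 48, 65, 100, 59, 12, 11, 12, 12, 12, 44, 44, 42, 44]
298 [82, 81, 81, 82, 80, 80, 80, 87, 86, 87, 13, 48, 49, 48, 65, 63, 63, 51, 49, 35, 22, 68, 66, 68, 41, 45, 44, 44, 42, 44, 43]
306 [80, 80, 82, 50, 17, 18, 45, 86, 87, 79, 11, 49, 51, 53, 64, 64, 60, 47, 49, 45, 13, 67, 66, 67, 14, 13, 13, 40, 45, 45, 42]
314 [80, 80, 33, 18, 16, 16, 86, 87, 86, 48, 15, 48, 49, 63, 62, 64, 48, 48, 47, 49, 13, 65, 66, 67, 41, 15, 15, 14, 42, 45, 45]
322 [82, 80, 30, 33, 39, 23, 73, 69, 86, 19, 26, 48, 50, 48, 48, 47, 47, 48, 48, 48, 9, 45, 66, 66, 67, 19, 19, 19, 20, 43, 44]
```

The dial is centred at column 318 and the middle journal at column 320, about 1–2 mm apart axially. The force also dropped before the foot touched, so the plunger is pressed. Releasing.

>>> play_rows(series=[[0, 0, 0, 0, 0, 0], [0, 0, 0, 0, 0, 0], [0, 0, 0, 0, 0, 0], [0, 0, 0, 0, 0, 0], [0, 0, 0, 0, 0, 0], [0, 0, 0, 0, 0, 0], [0, 0, 0, 0, 0, 0]], claw=0)

```text
time: 50.15
eef_pos: [0.5794, -0.0048, 0.1479]
ee_rot: [180.0, 0.0, 175.0]
ft_force: [-0.2, -0.3, -0.8]
grip_width: 0.998
finger_force: 0.0
```

>>> play_rows(series=[[0, 0, -0.1, 0, 0, 0], [0, 0, -0.25, 0, 0, 0], [0, 0, -0.45, 0, 0, 0], [0, 0, -0.7, 0, 0, 0], [0, 0, -0.9, 0, 0, 0], [0, 0, -0.9, 0, 0, 0], [0, 0, -0.9, 0, 0, 0], [0, 0, -0.9, 0, 0, 0]])

```text
time: 50.95
eef_pos: [0.5788, -0.0047, 0.2367]
ee_rot: [180.0, -0.1, 174.9]
ft_force: [-0.3, -0.7, -0.3]
grip_width: 0.999
finger_force: 0.0
```

```bash
python3 - <<'E'
from h import *
plan(.579,-.005,.24,175)
w=cam('wrist','w14.png'); s=cam('side','s14.png'); s0=cv2.imread('pics/s13.png')
g=cv2.cvtColor(w['frame'],cv2.COLOR_RGB2GRAY)
print('col top proj',np.round(proj(w,[.5797,-.0048,.21])),'crown',np.round(proj(w,[.529,-.001,.098])))
m=(g>120).astype(np.uint8)
u,v=[int(round(x)) for x in proj(w,[.5797,-.0048,.21])]
for vv in range(v-24,v+28,4): print(vv,g[vv,u-32:u+33:4].tolist())
a,b=[int(round(x)) for x in proj(w,[.529,-.001,.098])]
for vv in range(b-16,b+40,6): print(vv,g[vv,a-48:a+50:4].tolist())
# change in side view in the dial/shaft region between before and after release
x,y=285,190
print('side diff', cv2.absdiff(s0[:,:,::-1],s['frame'])[200:250,285:320].mean())
E
```

```text
t 50.95 tcp [ 0.5788 -0.0047  0.2367] rot [ 1.8000e+02 -1.1000e-01  1.7495e+02] j6 -92.8 grip 0.999 F [-0.3 -0.7 -0.3] ff 0.0
shift/10cm [-0.002 -0.003 -0.033] turn [ 0.     -0.0006 -0.0003]
col top proj [323. 266.] crown [322. 159.]
242 [141, 140, 141, 105, 191, 197, 62, 62, 62, 61, 61, 67, 114, 13, 26, 17, 30]
246 [113, 112, 112, 99, 184, 156, 62, 61, 62, 62, 61, 65, 115, 54, 113, 103, 64]
250 [79, 79, 78, 78, 163, 123, 63, 63, 63, 62, 62, 63, 121, 42, 52, 47, 41]
254 [79, 79, 78, 78, 76, 59, 59, 59, 60, 60, 58, 58, 40, 43, 55, 50, 43]
258 [79, 78, 79, 79, 78, 159, 172, 172, 171, 170, 169, 166, 42, 43, 41, 42, 43]
262 [79, 79, 78, 79, 78, 151, 171, 171, 169, 168, 167, 162, 41, 41, 43, 42, 42]
266 [79, 78, 79, 78, 79, 149, 167, 169, 168, 168, 168, 162, 40, 41, 42, 48, 42]
270 [79, 78, 79, 79, 77, 148, 168, 168, 168, 167, 165, 161, 39, 39, 77, 79, 74]
274 [79, 79, 80, 78, 79, 153, 166, 166, 167, 165, 166, 162, 78, 79, 78, 78, 78]
278 [78, 78, 79, 79, 79, 146, 167, 167, 165, 165, 165, 159, 79, 79, 79, 79, 78]
282 [79, 78, 78, 79, 78, 77, 77, 78, 78, 79, 78, 79, 77, 78, 79, 79, 79]
286
[... 680 characters left out ...]
 144, 146, 137, 117, 129, 123, 113, 101, 83, 57, 57, 56, 50, 90, 112]
173 [67, 72, 70, 70, 68, 72, 102, 118, 127, 134, 144, 145, 150, 151, 59, 122, 112, 101, 84, 56, 72, 72, 52, 67, 67]
179 [145, 142, 143, 142, 142, 136, 101, 118, 129, 131, 143, 149, 147, 136, 79, 123, 113, 100, 84, 56, 53, 54, 53, 73, 121]
185 [143, 142, 141, 143, 141, 141, 142, 141, 142, 122, 114, 111, 150, 117, 55, 52, 53, 53, 52, 53, 53, 53, 52, 102, 138]
191 [141, 142, 141, 142, 142, 140, 142, 139, 47, 48, 47, 115, 148, 116, 57, 62, 57, 45, 52, 112, 115, 136, 119, 135, 138]
197 [143, 142, 142, 142, 141, 141, 141, 120, 36, 37, 36, 133, 175, 133, 40, 28, 25, 26, 53, 92, 135, 138, 138, 138, 138]
side diff 9.385333333333334
```

```bash
python3 -c "
from h import *
print(hand_in())"
```

```text
the job is handed in; nothing more can be done
None
```

I handed the job in at about 51 s with all three steps carried out; no verdict came back. The camshaft lies in the two small V-blocks at mid-plate, flange left. The gauge stands behind it, and the force drop while lowering it shows the plunger pressed on the middle journal.

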